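# Clear the silver scale with the weight tongs

## Task

Clear the silver scale for the night: using the sprung tongs and never the gripper's own fingers, return every brass weight from the scale pan to its own hollow in the wooden block, standing upright and fully down. Put the tongs back upright in their well in the block, and set the tastevin upright in the middle of the felt pad on the turntable, leaving the other pieces there alone.

Things in the scene. Friction and masses are not known exactly. Their poses are not given: they have to be found in the camera images.
- scale: Fixed shop balance: wooden box 150 x 420 x 74 mm with marble top and two round flat brass pans without rim, 200 mm wide, 5 mm thick, tops 120 mm above the counter. Its beam is locked: the pans do not move. Origin: centre of its underside; pan centres at y = -130 mm (weights) and +130 mm (tastevin) in its frame.
- weight_pan (a point): Centre of the upper face of the pan that carries the weights.
- block: Fixed wooden weight block, 90 (x) x 235 (y) x 45 (z) mm. Origin: centre of its underside. Along the middle of its top run five round hollows, largest at its +y end, 10 mm deep, each 4 mm wider than its weight, with a 2 mm bevel at the mouth; beyond the smallest, near the -y end, the tongs' well.
- hollow_500 (a point): Centre of the floor of the 500 g weight's hollow (47.5 mm wide, 10 mm deep).
- hollow_200 (a point): Centre of the floor of the 200 g weight's hollow (36 mm wide, 10 mm deep).
- hollow_100 (a point): Centre of the floor of the 100 g weight's hollow (29.5 mm wide, 10 mm deep).
- hollow_50 (a point): Centre of the floor of the 50 g weight's hollow (24 mm wide, 10 mm deep).
- hollow_20 (a point): Centre of the floor of the 20 g weight's hollow (19.5 mm wide, 10 mm deep).
- w500: Brass knob weight of 500 g, possibly absent (None): body 43.5 mm wide, 33.5 mm high; neck 11.2 mm wide, 4.5 mm high; above it a round knob 18 mm wide, 13 mm high (51 mm in all). Origin: centre of its underside, z up.
- w200: Brass knob weight of 200 g, possibly absent (None): body 32 mm wide, 24.5 mm high; neck 9.3 mm wide, 4 mm high; above it a round knob 15 mm wide, 11 mm high (39.5 mm in all). Origin: centre of its underside, z up.
- w100: Brass knob weight of 100 g, possibly absent (None): body 25.5 mm wide, 19.5 mm high; neck 7.8 mm wide, 3.5 mm high; above it a round knob 12.5 mm wide, 9 mm high (32 mm in all). Origin: centre of its underside, z up.
- w50: Brass knob weight of 50 g, possibly absent (None): body 20 mm wide, 15.5 mm high; neck 6.5 mm wide, 3 mm high; above it a round knob 10.5 mm wide, 7.5 mm high (26 mm in all). Origin: centre of its underside, z up.
- w20: Brass knob weight of 20 g, possibly absent (None): body 15.5 mm wide, 10.5 mm high; neck 5.3 mm wide, 2.5 mm high; above it a round knob 8.5 mm wide, 6 mm high (19 mm in all). Origin: centre of its underside, z up.
- well (a point): Centre of the floor of the tongs' well, a rectangular pit 58 mm (block's x) by 20 mm (block's y), 28 mm deep. The tongs stand in it on their tips, arms side by side along the block's x.
- tongs: Sprung steel tongs, 85 g, 114 mm long, standing upright in the well at the start: a bow on top (28 mm wide, from z = 100 to 114 mm) and two arms, strips 13 mm wide (x), 3 mm thick, spread along the tongs' own y. Origin: midway between the tips' lower ends; z up to the bow. Tips: flats 12 mm wide, 14 mm high, at rest 39 mm apart inside, 45 mm over all. They open by themselves when let go.
- tongs_left (a joint): Bend of one arm in rad (the other bends alike): 0 at rest, tips 27 mm apart at 0.06, 15 mm at 0.12, 8.5 mm at 0.15. Squeezed at tongs_grip, the arms press back 2 N per pad at rest, 4 N at 0.06, 6 to 8 N when shut on a knob. Half squeezed (0.06) they stay held with tips open; a 24 N grip holds any weight by its knob; going back to 0.06 lets it go.
- tastevin: Small round silver tasting cup with dimples, 66 mm wide at its rim (58 mm at its foot), 26 mm high, 110 g, standing on the other pan, with a small ring handle and thumb plate reaching 51 mm from its centre along its own +x. Origin: centre of its underside, z up. It can be taken across its rim along its own y.
- susan: Brass turntable (lazy susan), 270 mm across, upper face 45 mm above the counter, fixed base. It turns on its base if pushed, against some friction. Origin: centre of its base on the counter.
- felt_pad (a point): Centre of the upper face of the round grey felt pad, 84 mm wide and 2.5 mm thick, on the turntable, 82 mm from its centre.
- rack_corkscrew: Steel rack-and-pinion corkscrew with a wooden cross handle, lying on the turntable, about 170 mm long and 40 mm high; leave alone. Origin: its underside, near the middle.
- pocket_corkscrew: Folded mother-of-pearl pocket corkscrew, 95 x 22 x 14 mm, lying on the turntable; leave alone.
- stopper: Crystal decanter stopper, 44 mm wide, 69 mm high, standing on its head on the turntable; leave alone.
- tongs_grip (a point): Point midway between the tongs' arms, 60 mm above the tips' ends, where to squeeze (arms are straight from z = 42 to 98 mm). Width over the arms here 41 mm at rest, 36 mm with the tips 27 mm apart, 31 mm at 15 mm, 29 mm at 10 mm; low on the arms (z = 42 mm, where level pads touch) 47 mm at rest, 40 mm with the tips 27 mm apart, 33 mm at 15 mm, 29 mm at 8.5 mm.

How it is judged:
On the way, in this order (a step that is already met when the one before it is completed fails the run):
1. the tongs have been lifted out of their well (z of tongs in the frame of well above 0.035 m), for 0.2 s.
2. every weight of the pan stands in its own hollow (horizontal distance between w500 and hollow_500 below 0.005 m and z of w500 in the frame of hollow_500 below 0.004 m and angle between each of w500, w200, w100, w50, w20's own z axis and vertical below 0.12 rad and horizontal distance between w200 and hollow_200 below 0.005 m and z of w200 in the frame of hollow_200 below 0.004 m and horizontal distance between w100 and hollow_100 below 0.005 m and z of w100 in the frame of hollow_100 below 0.004 m and horizontal distance between w50 and hollow_50 below 0.005 m and z of w50 in the frame of hollow_50 below 0.004 m and horizontal distance between w20 and hollow_20 below 0.005 m and z of w20 in the frame of hollow_20 below 0.004 m), for 0.3 s.
At the end, for the whole second after the job is handed in: Each weight upright (0.12 rad) in its own hollow, within 5 mm of its centre and 4 mm of its floor; tongs upright (0.2 rad) in the well, within 15 mm of its middle and 6 mm of its floor; tastevin upright (0.1 rad) on the felt pad, centres within 15 mm; all at rest (all of step 2 and linear speed of each of w500, w200, w100, w50, w20, tongs, tastevin below 0.02 m/s and horizontal distance between tongs and well below 0.015 m and z of tongs in the frame of well below 0.006 m and angle between tongs's own z axis and vertical below 0.2 rad and horizontal distance between tastevin and felt_pad below 0.015 m and z of tastevin in the frame of felt_pad between -0.004 and 0.005 m and angle between tastevin's own z axis and vertical below 0.1 rad); the robot touches nothing.
It fails at once if the gripper or arm touches one of the pan's weights (they are handled with the tongs only) (contact force between any of the fingers, the arm and w500 above 0.5 N or contact force between any of the fingers, the arm and w200 above 0.5 N or contact force between any of the fingers, the arm and w100 above 0.5 N or contact force between any of the fingers, the arm and w50 above 0.5 N or contact force between any of the fingers, the arm and w20 above 0.5 N).
It fails at once if one of the display pieces on the turntable is shifted by more than 40 mm (distance of any of rack_corkscrew, pocket_corkscrew, stopper from where it was at the start of the episode above 0.04 m).
Of w500, w200, w100, w50, w20 only 3 to 5 are there at a start; the rules pass over those that are not, and their reading is None.
At some moment in a run one of w500, w200, w100, tastevin may be knocked a few centimetres aside while the robot is not near it.
It also fails if it takes over 210 s, if anything falls off the work surface, if the arm or the gripper's body presses on something with over 40 N, if the wrist force passes 120 N, or if a joint passes its speed limit or range.

## Robot

A 7-joint arm with a two-finger parallel gripper is mounted at the origin on the work surface. World frame = base frame: x ahead of the robot, y to its left, z up, the work surface at z = 0. Lengths are in m, angles in rad, forces in N, time in s.
With the tool pointing down it reaches from about 0.425 to 0.925 m from the base axis. Payload 6.8 kg.
Tool frame: the origin (TCP) lies between the finger pads; the fingertips stand r.tcp_to_tips ahead of it and the grasp point (between the pads) lies 3 mm ahead of it (r.tcp_to_tips is the distance from the TCP to the fingertips, in m); z points along the fingers, y is the line along which they close (so a half turn about z gives the same grasp; the last joint's range is limited). The gripper opens to 85 mm and grips with 20 to 120 N. Pads are 22 mm wide; open, the fingers measure 114 mm over their backs; the gripper's body (76 mm by 85 mm) begins 54 mm behind the grasp point. The pads swing forward as they close: fully open they stand 13 mm farther back than shut.
Start: joints at [-1.418, 0.477, 0.022, 1.555, -0.011, 1.109, -0.083], TCP at [0.174, 0.652, 0.253] pointing down, gripper open.
Joint ranges: [-2.96, 2.96], [-0.34, 2.1], [-1.41, 1.46], [0.24, 2.44], [-1.37, 4.51], [0.17, 1.92], [-2.96, 2.96]. Speed limits (rad/s): [2.39, 2.39, 3.14, 3.14, 3.14, 3.14, 3.14].

## Interface

Orientations are given as a rotation vector (axis times angle).
In Python, from bench import r gives the robot as it stands. The module is installed in compiled form; this text tells all that it offers.
- The arm moves only by the tool step_arm, never from a script. Its argument "moves" is a list of rows, each an object of numbers: "rx", "ry", "rz": the turn, a rotation vector about the tool's x, y, z in degrees; "dx", "dy", "dz": the shift along the tool's x, y, z in mm; "gripper": the opening, from -1 (shut) to 1 (fully open). In form: [{"rx": .., "ry": .., "rz": .., "dx": .., "dy": .., "dz": .., "gripper": ..}, ...]. A call has 1 to 20 rows; each row shifts and turns the commanded pose from where the row before left it, along the tool's axes as they then stand; what a row does not reach is not made up. A row lasts 1/8 s, in which the tool goes at most 62.5 mm and 10.7 degrees, less where a joint would pass 70% of its speed; a pose out of reach is approached as far as the arm can. A call is refused whole if a number of a shift passes 62.5 or a number of a turn 10.7, either way. A call with a gripper value outside its range is refused whole. The fingers move at their own pace and stop on an object; "grip_force" is the grip in N (left out, the last holds). Time passes only in rows, so rows that do not move let the fingers close. It gives the time, the measured TCP pose, the force, the opening and the grip force at its end, in the units of the state.
- r.get_obs(): the state, without advancing time (a new reading comes with each control period).
- r.grab_frame(name): name is "scene" or "top" or "wrist"; returns the picture (480x640x3 uint8, blue, green, red); there is no depth.
- r.camera_info(name): a dict with "mtx" (3x3 intrinsics, pixels), "rvec" (rotation vector, rad) and "tvec" (3), from world to camera coordinates, as OpenCV has them. Camera axes: x right, y down, z forward; pixel columns grow to the right and rows downward; lengths in m; the calibration is good to about 2 mm. The wrist camera is an equidistant fisheye: a pixel r from the principal point sees the ray r / f radians off the axis. A picture is of the moment at which its call begins: read the wrist's pose just before it. camera_info takes no time and is no camera call; for the wrist camera it gives the pose at the moment of the call.
- r.hand_in(): hands the job in; it is judged then, once.
The state is a dict: "clock": time; "joints": joint angles; "qvel": joint speeds; "tau": joint torques, N m; "tcp_pos": TCP position; "orientation": TCP orientation; "contact_force": force on the tool from outside, world axes, zero at the start; "moment": the same for the moment, N m; "grip_width": finger opening in m; "gripper_force": force on a finger pad.
Only numpy, scipy, OpenCV 4.12 (cv2) and the standard library are available. Lean on these libraries where they do the work, as an engineer would, in place of code of your own. Each camera call takes 0.05 s, during which the arm holds its last target. There are 200 camera calls.

## Working session

There is one attempt and no reset: what is moved stays moved. The work goes in short steps, Python scripts to look and compute and a tool call to move; the robot and the scene stay as the last step left them, time stands still between calls to the robot, and variables do not carry over. Pictures are saved under pics/ and viewed, at most 14 in all, crops included, and the job is handed in when it is done.

Besides the shell and the picture viewer there is one more tool, called after "Emit:" as name([rows], argument=value, ...), one row to a line, values as JSON. step_arm: Moves the arm, as the interface text tells. Its arguments: {"type":"object","properties":{"moves":{"type":"array","items":{"type":"object","properties":{"rx":{"type":"number"},"ry":{"type":"number"},"rz":{"type":"number"},"dx":{"type":"number"},"dy":{"type":"number"},"dz":{"type":"number"},"gripper":{"type":"number"}}}},"grip_force":{"type":"number"}},"required":["moves"]}

```bash
mkdir -p pics; ls; cat > h.py <<'E'
import numpy as np, cv2
from scipy.spatial.transform import Rotation as R
from bench import r
def cam(n):
    c=r.camera_info(n); return np.array(c['mtx'],float),R.from_rotvec(np.ravel(c['rvec'])).as_matrix(),np.ravel(c['tvec']).astype(float)
def ray(c,uv,fish=False):
    K,Rm,t=c; x=(uv[0]-K[0,2])/K[0,0]; y=(uv[1]-K[1,2])/K[1,1]
    if fish:
        th=np.hypot(x,y); s=np.sin(th)/max(th,1e-9); d=np.array([x*s,y*s,np.cos(th)])
    else: d=np.array([x,y,1.])
    return -Rm.T@t, Rm.T@d
def onz(c,uv,z,fish=False):
    o,d=ray(c,uv,fish); return o+d*(z-o[2])/d[2]
def proj(c,p,fish=False):
    K,Rm,t=c; q=Rm@np.asarray(p,float)+t
    if fish:
        h=np.hypot(q[0],q[1]); th=np.arctan2(h,q[2]); a=q[:2]/max(h,1e-12)*th
    else: a=q[:2]/q[2]
    return np.array([K[0,0]*a[0]+K[0,2],K[1,1]*a[1]+K[1,2]])
E
python3 - <<'E'
from h import *
o=r.get_obs(); print(o, r.tcp_to_tips)
for n in("scene","top"):
    cv2.imwrite(f"pics/{n}0.png",r.grab_frame(n)); c=cam(n); print(n,c[0],-c[1].T@c[2],c[1][2])
c=cam("wrist");print(c[0],-c[1].T@c[2],c[1])
cv2.imwrite("pics/w0.png",r.grab_frame("wrist"))
E
```

```text
pics
{'clock': 0.0, 'joints': array([-1.41808541,  0.47779112,  0.02231603,  1.55646741, -0.01149533,
        1.10927199, -0.08306547]), 'qvel': array([ 0.00149139,  0.00080668, -0.00139353,  0.00100397, -0.00141276,
        0.00108974,  0.0008322 ]), 'tau': array([ 4.74589579e-04, -5.96444106e+01,  1.60764970e+00, -2.81193262e+01,
        1.23711312e-02,  9.56888893e-03,  5.20639190e-06]), 'tcp_pos': array([0.17391464, 0.65163856, 0.25232449]), 'orientation': array([-4.08383244e-01, -3.11482579e+00,  2.83802074e-03]), 'contact_force': array([ 0.85707626, -0.84919381,  0.46867471]), 'moment': array([-0.05715496,  0.01344515, -0.03004524]), 'gripper_force': 0.0, 'grip_width': 0.08560581309072142} 0.022
scene [[453.0363325    0.         321.79084826]
 [  0.         453.0363325  238.69456739]
 [  0.           0.           1.        ]] [1.19891884 0.04256881 0.93349356] [-0.63045847  0.01721882 -0.77603198]
top [[505.20557881   0.         318.40497368]
 [  0.         505.20557881 239.28460857]
 [  0.           0.           1.        ]] [0.49029278 0.05811609 1.40066507] [ 0.03757329  0.00273566 -0.99929013]
[[371.64829954   0.         320.24599995]
 [  0.         371.64829954 238.78399796]
 [  0.           0.           1.        ]] [0.10996367 0.6699435  0.37365956] [[ 0.25845811  0.96602023 -0.00207974]
 [ 0.93153884 -0.2486614   0.26533543]
 [ 0.25580225 -0.07051546 -0.96415392]]
```

View pics/top0.png

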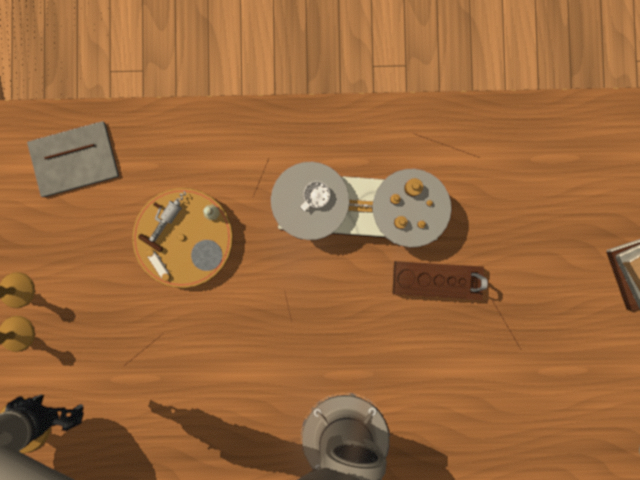

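View pics/scene0.png

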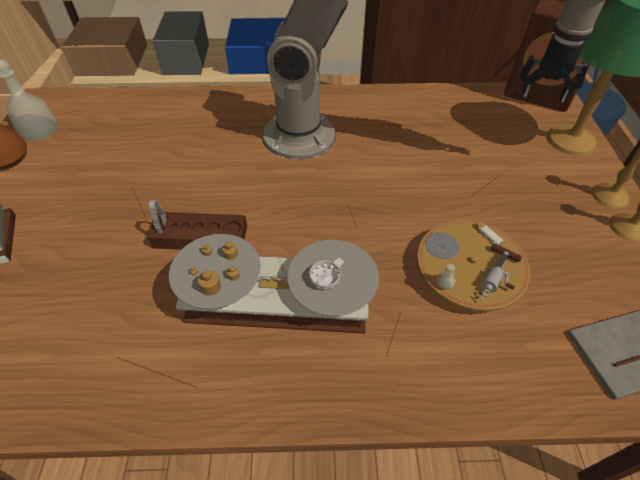

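The top view shows the turntable at left (pad ~(207,255), stopper (212,213)), the tastevin at (318,195), and five weights on the right pan. The block is at (440,282), with the tongs at its right end (478,283). The scene view agrees.

```bash
python3 - <<'E'
from h import *
c=cam("top"); im=cv2.imread("pics/top0.png")
P=dict(b1=((394,262),.045),b2=((489,265),.045),b3=((488,302),.045),b4=((393,297),.045),tongs=((478,283),.131),pad=((207,255),.0475),sus=((183,239),.045),stop=((212,212),.11),tv=((319,195),.14),panT=((310.5,201),.12),panW=((411.5,208),.12),w500=((415,187),.16),wa=((395,200),.14),wb=((401,222),.15),wc=((421,225),.14),wd=((430,204),.135))
for k,(uv,z) in P.items(): print(k,onz(c,uv,z).round(3))
a=cv2.resize(im[160:310,255:505],None,fx=3.2,fy=3.2,interpolation=cv2.INTER_CUBIC); cv2.imwrite("pics/crop.png",a)
E
```

```text
b1 [ 0.477 -0.14   0.045]
b2 [ 0.464 -0.394  0.045]
b3 [ 0.365 -0.388  0.045]
b4 [ 0.383 -0.135  0.045]
tongs [ 0.421 -0.336  0.131]
pad [0.505 0.361 0.048]
sus [0.549 0.426 0.045]
stop [0.614 0.333 0.11 ]
tv [0.649 0.058 0.14 ]
panT [0.636 0.08  0.12 ]
panW [ 0.614 -0.176  0.12 ]
w500 [ 0.661 -0.179  0.16 ]
wa [ 0.632 -0.132  0.14 ]
wb [ 0.576 -0.144  0.15 ]
wc [ 0.569 -0.195  0.14 ]
wd [ 0.621 -0.22   0.135]
```

View pics/crop.png

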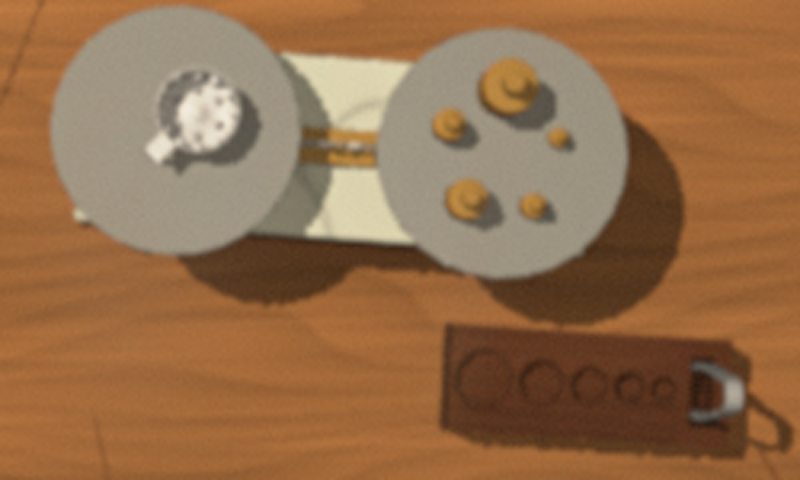

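The crop shows all five weights: 500 at (510,87), 200 at (467,200), 100 at (450,125), 50 at (534,206), 20 at (559,137). The tastevin is at (203,112), its handle pointing to (160,150). I'll start with the tastevin.

```bash
cat >> h.py <<'E'
def plan(p,yaw=None,down=True):
    "turn (tool rotvec deg) so tool z is down and tool y at yaw deg (mod 180, nearer one); then shift in the turned tool frame, mm"
    o=r.get_obs(); R0=R.from_rotvec(o['orientation']).as_matrix(); y0=R0[:,1]; a0=np.degrees(np.arctan2(y0[1],y0[0]))
    if yaw is None: yaw=a0
    else: yaw=a0+(yaw-a0+90)%180-90
    a=np.radians(yaw); y=np.array([np.cos(a),np.sin(a),0]); z=np.array([0,0,-1.]); R1=np.c_[np.cross(y,z),y,z]
    t=np.degrees(R.from_matrix(R0.T@R1).as_rotvec()); d=R1.T@(np.asarray(p)-o['tcp_pos'])*1000
    print("yaw0 %.1f"%a0,"tcp",o['tcp_pos'].round(4),"TURN",t.round(2),"n>=%d"%np.ceil(abs(t).max()/10.5),"SHIFT",d.round(1),"n>=%d"%np.ceil(abs(d).max()/60),"t=%.1f"%o['clock'],"w",round(o['grip_width'],4),"F",o['contact_force'].round(1))
E
python3 -c "
from h import *
plan([.649,.058,.30],40)"
```

```text
yaw0 75.1 tcp [0.174  0.6518 0.2525] TURN [-8.000e-02  3.000e-02  3.506e+01] n>=4 SHIFT [-760.2  -17.8  -47.5] n>=13 t=0.1 w 0.0853 F [ 0.9 -0.2 -0.2]
```

Emit:
step_arm([
  {"rz": 8.8,"gripper": 1},
  {"rz": 8.8},
  {"rz": 8.8},
  {"rz": 8.6},
  {"dx": -47.5,"dy": -1.1,"dz": -3},
  {"dx": -47.5,"dy": -1.1,"dz": -3},
  {"dx": -47.5,"dy": -1.1,"dz": -3},
  {"dx": -47.5,"dy": -1.1,"dz": -3},
  {"dx": -47.5,"dy": -1.1,"dz": -3},
  {"dx": -47.5,"dy": -1.1,"dz": -3},
  {"dx": -47.5,"dy": -1.1,"dz": -3},
  {"dx": -47.5,"dy": -1.1,"dz": -3},
  {"dx": -47.5,"dy": -1.1,"dz": -3},
  {"dx": -47.5,"dy": -1.1,"dz": -3},
  {"dx": -47.5,"dy": -1.1,"dz": -3},
  {"dx": -47.5,"dy": -1.1,"dz": -3},
  {"dx": -47.5,"dy": -1.1,"dz": -3},
  {"dx": -47.5,"dy": -1.1,"dz": -3},
  {"dx": -47.5,"dy": -1.1,"dz": -3},
  {"dx": -47.5,"dy": -1.1,"dz": -3},
])

```text
invalid input at $.moves[0]: expected keys rx, ry, rz, dx, dy, dz, gripper
```

```bash
python3 - <<'E'
from h import *
np.save("pics/w1",np.array(cam("wrist"),dtype=object),allow_pickle=True)
c=cam("wrist"); im=r.grab_frame("wrist"); cv2.imwrite("pics/w1.png",im)
plan([.649,.058,.30],40); print(proj(c,[.649,.058,.146],True),proj(c,[.636,.08,.12],True))
E
```

```text
Traceback (most recent call last):
ValueError: could not broadcast input array from shape (3,3) into shape (3,)
```

All keys are required.

Emit:
step_arm([
  {"rx": 0,"ry": 0,"rz": 8.8,"dx": 0,"dy": 0,"dz": -12,"gripper": 1},
  {"rx": 0,"ry": 0,"rz": 8.8,"dx": 0,"dy": 0,"dz": -12,"gripper": 1},
  {"rx": 0,"ry": 0,"rz": 8.8,"dx": 0,"dy": 0,"dz": -12,"gripper": 1},
  {"rx": 0,"ry": 0,"rz": 8.6,"dx": 0,"dy": 0,"dz": -12,"gripper": 1},
  {"rx": 0,"ry": 0,"rz": 0,"dx": -47.5,"dy": -1.1,"dz": 0,"gripper": 1},
  {"rx": 0,"ry": 0,"rz": 0,"dx": -47.5,"dy": -1.1,"dz": 0,"gripper": 1},
  {"rx": 0,"ry": 0,"rz": 0,"dx": -47.5,"dy": -1.1,"dz": 0,"gripper": 1},
  {"rx": 0,"ry": 0,"rz": 0,"dx": -47.5,"dy": -1.1,"dz": 0,"gripper": 1},
  {"rx": 0,"ry": 0,"rz": 0,"dx": -47.5,"dy": -1.1,"dz": 0,"gripper": 1},
  {"rx": 0,"ry": 0,"rz": 0,"dx": -47.5,"dy": -1.1,"dz": 0,"gripper": 1},
  {"rx": 0,"ry": 0,"rz": 0,"dx": -47.5,"dy": -1.1,"dz": 0,"gripper": 1},
  {"rx": 0,"ry": 0,"rz": 0,"dx": -47.5,"dy": -1.1,"dz": 0,"gripper": 1},
  {"rx": 0,"ry": 0,"rz": 0,"dx": -47.5,"dy": -1.1,"dz": 0,"gripper": 1},
  {"rx": 0,"ry": 0,"rz": 0,"dx": -47.5,"dy": -1.1,"dz": 0,"gripper": 1},
  {"rx": 0,"ry": 0,"rz": 0,"dx": -47.5,"dy": -1.1,"dz": 0,"gripper": 1},
  {"rx": 0,"ry": 0,"rz": 0,"dx": -47.5,"dy": -1.1,"dz": 0,"gripper": 1},
  {"rx": 0,"ry": 0,"rz": 0,"dx": -47.5,"dy": -1.1,"dz": 0,"gripper": 1},
  {"rx": 0,"ry": 0,"rz": 0,"dx": -47.5,"dy": -1.1,"dz": 0,"gripper": 1},
  {"rx": 0,"ry": 0,"rz": 0,"dx": -47.5,"dy": -1.1,"dz": 0,"gripper": 1},
  {"rx": 0,"ry": 0,"rz": 0,"dx": -47.5,"dy": -1.1,"dz": 0,"gripper": 1},
])

```text
clock: 2.65
tcp_pos: [0.6503, 0.0581, 0.301]
orientation: [-1.325, -2.848, 0.0]
contact_force: [1.6, 0.7, 0.1]
grip_width: 0.0856
gripper_force: 0.0
```

```bash
cat >> h.py <<'E'
import pickle
def snap(n,name="wrist"):
    c=cam(name); im=r.grab_frame(name); cv2.imwrite(f"pics/{n}.png",im); pickle.dump(c,open(f"pics/{n}.pkl","wb")); return c,im
def load(n): return pickle.load(open(f"pics/{n}.pkl","rb")),cv2.imread(f"pics/{n}.png")
E
python3 - <<'E'
from h import *
c,im=snap("w1")
plan([.649,.058,.30],40); print(proj(c,[.649,.058,.146],True),proj(c,[.636,.08,.12],True))
E
```

```text
yaw0 39.7 tcp [0.6531 0.0506 0.3011] TURN [-0.08  0.3  -0.34] n>=1 SHIFT [8.2 1.6 1.1] n>=1 t=2.7 w 0.0856 F [ 2.8 -5.6  1.6]
[317.59852115 226.64539653] [322.8942786  189.33573577]
```

View pics/w1.png

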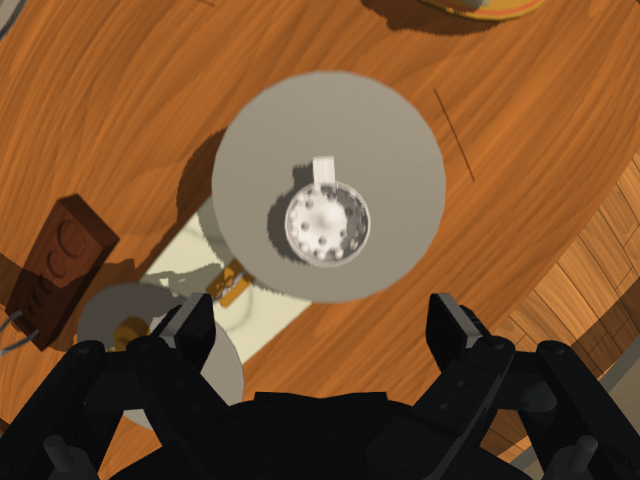

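The wrist view shows the cup rim centred at (328,223) with the handle end at (323,160), all clear of the fingers.

```bash
python3 - <<'E'
from h import *
c,im=load("w1")
p=onz(c,(328,223),.146,True)
pts=np.array([onz(c,q,.146,True) for q in((285,223),(371,223),(328,180),(328,266))]);print(p,pts.round(3),np.linalg.norm(pts[0]-pts[1]),np.linalg.norm(pts[2]-pts[3]))
h=onz(c,(323,162),.14,True); d=h-p; a=np.degrees(np.arctan2(d[1],d[0])); print("yaw",a,np.linalg.norm(d[:2]))
plan([p[0],p[1],.165],a-90)
plan([p[0],p[1],.136],a-90)
E
```

```text
[0.6532359 0.0652954 0.146    ] [[0.628 0.044 0.146]
 [0.678 0.087 0.146]
 [0.632 0.09  0.146]
 [0.676 0.039 0.146]] 0.0658917132768978 0.0676545623747986
yaw 134.7987627329427 0.04619249766987654
yaw0 39.7 tcp [0.6531 0.0506 0.3011] TURN [-0.09  0.29 -5.14] n>=1 SHIFT [ 10.3  10.5 136.1] n>=3 t=2.7 w 0.0856 F [ 2.8 -5.6  1.6]
yaw0 39.7 tcp [0.6531 0.0506 0.3011] TURN [-0.09  0.29 -5.14] n>=1 SHIFT [ 10.3  10.5 165.1] n>=3 t=2.7 w 0.0856 F [ 2.8 -5.6  1.6]
```

Emit:
step_arm([
  {"rx": 0,"ry": 0,"rz": -4.7,"dx": 0,"dy": 0,"dz": 0,"gripper": 1},
  {"rx": 0,"ry": 0,"rz": 0,"dx": 2.2,"dy": 8.1,"dz": 45,"gripper": 1},
  {"rx": 0,"ry": 0,"rz": 0,"dx": 0,"dy": 0,"dz": 40,"gripper": 1},
  {"rx": 0,"ry": 0,"rz": 0,"dx": 0,"dy": 0,"dz": 30,"gripper": 1},
  {"rx": 0,"ry": 0,"rz": 0,"dx": 0,"dy": 0,"dz": 20,"gripper": 1},
  {"rx": 0,"ry": 0,"rz": 0,"dx": 0,"dy": 0,"dz": 0,"gripper": 1},
  {"rx": 0,"ry": 0,"rz": 0,"dx": 0,"dy": 0,"dz": 0,"gripper": 1},
  {"rx": 0,"ry": 0,"rz": 0,"dx": 0,"dy": 0,"dz": 0,"gripper": 1},
])

```text
clock: 3.7
tcp_pos: [0.6547, 0.0665, 0.1678]
orientation: [1.208, 2.898, 0.002]
contact_force: [-0.3, -0.4, -0.0]
grip_width: 0.0858
gripper_force: 0.0
```

```bash
python3 - <<'E'
from h import *
c,im=snap("w2"); plan([.6532,.0653,.146],44.8)
cv2.imwrite("pics/top1.png",r.grab_frame("top"))
# pad segmentation in top0
c,im=cam("top"),cv2.imread("pics/top0.png"); h=cv2.cvtColor(im,cv2.COLOR_BGR2HSV)
m=((h[...,1]<70)&(h[...,2]<150)).astype(np.uint8); m[:225]=0;m[290:]=0;m[:,:180]=0;m[:,240:]=0
n,l,s,ce=cv2.connectedComponentsWithStats(m); i=1+s[1:,4].argmax(); print(s[i],ce[i],onz(c,ce[i],.0475))
# turntable rim by colour: brass
m=((h[...,0]<25)&(h[...,1]>150)&(h[...,2]>150)).astype(np.uint8); 
E
```

```text
yaw0 44.8 tcp [0.6546 0.0665 0.1676] TURN [ 0.11  0.06 -0.04] n>=1 SHIFT [ 0.1 -1.8 21.6] n>=1 t=3.8 w 0.0854 F [-0.4  0.5 -0.4]
[192 240  30  30 711] [206.32208158 254.74824191] [0.50534969 0.36284683 0.0475    ]
```

View pics/w2.png

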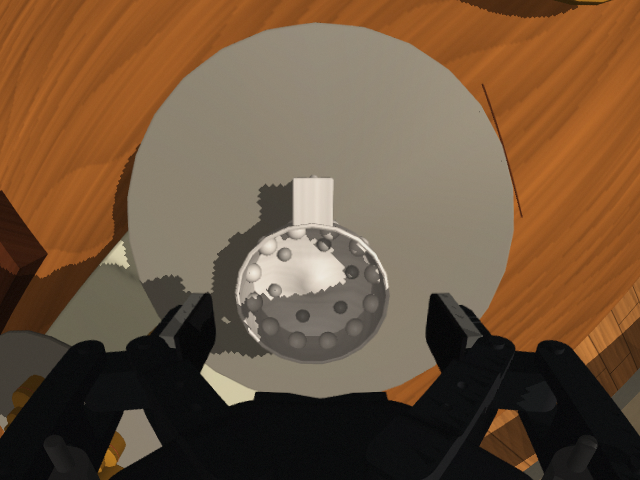

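Cup is centred at (312,293) between the fingers (211 and 430), about 3 mm off in tool y.

Emit:
step_arm([
  {"rx": 0,"ry": 0,"rz": 0,"dx": 0,"dy": -2.8,"dz": 10,"gripper": 1},
  {"rx": 0,"ry": 0,"rz": 0,"dx": 0,"dy": 0,"dz": 10,"gripper": 1},
  {"rx": 0,"ry": 0,"rz": 0,"dx": 0,"dy": 0,"dz": 0,"gripper": 1},
  {"rx": 0,"ry": 0,"rz": 0,"dx": 0,"dy": 0,"dz": 0,"gripper": 0.3},
  {"rx": 0,"ry": 0,"rz": 0,"dx": 0,"dy": 0,"dz": 0,"gripper": 0.3},
  {"rx": 0,"ry": 0,"rz": 0,"dx": 0,"dy": 0,"dz": 0,"gripper": 0.3},
  {"rx": 0,"ry": 0,"rz": 0,"dx": 0,"dy": 0,"dz": 0,"gripper": 0.3},
], grip_force=30)

```text
clock: 4.68
tcp_pos: [0.6522, 0.0644, 0.1466]
orientation: [1.208, 2.899, 0.001]
contact_force: [-0.8, -0.6, 2.2]
grip_width: 0.0647
gripper_force: 33.5
```

```bash
python3 - <<'E'
from h import *
c,im=snap("w3"); plan([.505,.363,.25],10); print(r.get_obs()['gripper_force'])
c,im=load("w2");print(onz(c,(312,293),.146,True))
E
```

```text
yaw0 44.8 tcp [0.6522 0.0644 0.1466] TURN [4.000e-02 2.000e-02 3.476e+01] n>=4 SHIFT [ 319.6  -93.1 -103.4] n>=6 t=4.7 w 0.0651 F [0.  0.5 2.6]
33.52673292160034
[0.65011613 0.06757265 0.146     ]
```

Emit:
step_arm([
  {"rx": 0,"ry": 0,"rz": 0,"dx": 0,"dy": 0,"dz": -20,"gripper": 0.3},
  {"rx": 0,"ry": 0,"rz": 0,"dx": 0,"dy": 0,"dz": -40,"gripper": 0.3},
  {"rx": 0,"ry": 0,"rz": 0,"dx": 0,"dy": 0,"dz": -43,"gripper": 0.3},
  {"rx": 0,"ry": 0,"rz": -7.5,"dx": 0,"dy": 0,"dz": 0,"gripper": 0.3},
  {"rx": 0,"ry": 0,"rz": -7.5,"dx": 0,"dy": 0,"dz": 0,"gripper": 0.3},
  {"rx": 0,"ry": 0,"rz": -7.5,"dx": 0,"dy": 0,"dz": 0,"gripper": 0.3},
  {"rx": 0,"ry": 0,"rz": -7.7,"dx": 0,"dy": 0,"dz": 0,"gripper": 0.3},
  {"rx": 0,"ry": 0,"rz": 0,"dx": 0,"dy": 0,"dz": 0,"gripper": 0.3},
])

```text
clock: 5.72
tcp_pos: [0.652, 0.0642, 0.2504]
orientation: [0.413, 3.113, 0.001]
contact_force: [-0.0, -0.5, -1.4]
grip_width: 0.0648
gripper_force: 33.5
```

```bash
python3 - <<'E'
from h import *
plan([.508,.362,.25],75)
E
```

```text
yaw0 74.9 tcp [0.652  0.0642 0.2504] TURN [ 0.03  0.04 -0.13] n>=1 SHIFT [216.1 250.3   0.4] n>=5 t=5.7 w 0.0648 F [-0.  -0.5 -1.4]
```

Emit:
step_arm([
  {"rx": 0,"ry": 0,"rz": 0,"dx": 20,"dy": 20.3,"dz": 0,"gripper": 0.3},
  {"rx": 0,"ry": 0,"rz": 0,"dx": 36,"dy": 40,"dz": 0,"gripper": 0.3},
  {"rx": 0,"ry": 0,"rz": 0,"dx": 40,"dy": 50,"dz": 0,"gripper": 0.3},
  {"rx": 0,"ry": 0,"rz": 0,"dx": 40,"dy": 50,"dz": 0,"gripper": 0.3},
  {"rx": 0,"ry": 0,"rz": 0,"dx": 40,"dy": 45,"dz": 0,"gripper": 0.3},
  {"rx": 0,"ry": 0,"rz": 0,"dx": 25,"dy": 30,"dz": 0,"gripper": 0.3},
  {"rx": 0,"ry": 0,"rz": 0,"dx": 15,"dy": 15,"dz": 0,"gripper": 0.3},
  {"rx": 0,"ry": 0,"rz": 0,"dx": 0,"dy": 0,"dz": 40,"gripper": 0.3},
  {"rx": 0,"ry": 0,"rz": 0,"dx": 0,"dy": 0,"dz": 50,"gripper": 0.3},
  {"rx": 0,"ry": 0,"rz": 0,"dx": 0,"dy": 0,"dz": 40,"gripper": 0.3},
  {"rx": 0,"ry": 0,"rz": 0,"dx": 0,"dy": 0,"dz": 0,"gripper": 0.3},
  {"rx": 0,"ry": 0,"rz": 0,"dx": 0,"dy": 0,"dz": 0,"gripper": 0.3},
])

```text
clock: 7.22
tcp_pos: [0.511, 0.3592, 0.1211]
orientation: [0.414, 3.112, 0.002]
contact_force: [1.0, -0.5, 0.4]
grip_width: 0.0649
gripper_force: 33.9
```

```bash
python3 - <<'E'
from h import *
plan([.508,.362,.076],75); snap("w4")
E
```

```text
yaw0 74.8 tcp [0.511  0.3592 0.1211] TURN [ 0.08  0.1  -0.16] n>=1 SHIFT [ 3.6  1.9 45.1] n>=1 t=7.2 w 0.0649 F [ 1.  -0.5  0.4]
```

View pics/w4.png

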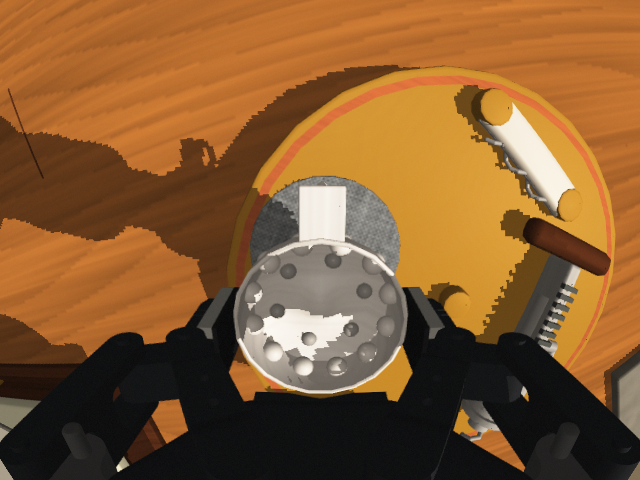

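Pad visible behind the cup: left edge (250,243), right (400,243), far edge (324,176).

```bash
python3 - <<'E'
from h import *
c,im=load("w4")
a,b,f=[onz(c,q,.0475,True) for q in((250,243),(400,243),(324,176))]; print(a,b,f,np.linalg.norm(a-b))
x=np.array([-.965,.262,0]); print("from far edge",f-x*.042, "mid",(a+b)/2); print("cup",onz(c,(320,316),.1211,True))
from scipy.optimize import least_squares
P=np.array([onz(c,q,.0475,True)[:2] for q in((250,243),(400,243),(324,176),(270,197),(375,195))]);print(least_squares(lambda q:np.linalg.norm(P-q,axis=1)-.042,[.505,.363]).x)
E
```

```text
[0.49102869 0.32545388 0.0475    ] [0.51280163 0.40549216 0.0475    ] [0.46643699 0.37433857 0.0475    ] 0.08294689762798706
from far edge [0.50696699 0.36333457 0.0475    ] mid [0.50191516 0.36547302 0.0475    ]
cup [0.50732351 0.36102298 0.1211    ]
[0.50702566 0.3637973 ]
```

Emit:
step_arm([
  {"rx": 0,"ry": 0,"rz": 0,"dx": 1,"dy": 2,"dz": 20,"gripper": 0.3},
  {"rx": 0,"ry": 0,"rz": 0,"dx": 0,"dy": 0,"dz": 18,"gripper": 0.3},
  {"rx": 0,"ry": 0,"rz": 0,"dx": 0,"dy": 0,"dz": 7,"gripper": 0.3},
  {"rx": 0,"ry": 0,"rz": 0,"dx": 0,"dy": 0,"dz": 0,"gripper": 0.3},
  {"rx": 0,"ry": 0,"rz": 0,"dx": 0,"dy": 0,"dz": 0,"gripper": 0.3},
  {"rx": 0,"ry": 0,"rz": 0,"dx": 0,"dy": 0,"dz": 1,"gripper": 0.3},
  {"rx": 0,"ry": 0,"rz": 0,"dx": 0,"dy": 0,"dz": 0,"gripper": 0.3},
])

```text
clock: 8.15
tcp_pos: [0.5089, 0.361, 0.0739]
orientation: [-0.412, -3.114, 0.001]
contact_force: [-3.1, -3.2, 10.6]
grip_width: 0.065
gripper_force: 35.2
```

Contact made; release and rise.

Emit:
step_arm([
  {"rx": 0,"ry": 0,"rz": 0,"dx": 0,"dy": 0,"dz": 0,"gripper": 0.6},
  {"rx": 0,"ry": 0,"rz": 0,"dx": 0,"dy": 0,"dz": 0,"gripper": 0.8},
  {"rx": 0,"ry": 0,"rz": 0,"dx": 0,"dy": 0,"dz": 0,"gripper": 0.9},
  {"rx": 0,"ry": 0,"rz": 0,"dx": 0,"dy": 0,"dz": 0,"gripper": 0.9},
  {"rx": 0,"ry": 0,"rz": 0,"dx": 0,"dy": 0,"dz": -20,"gripper": 0.9},
  {"rx": 0,"ry": 0,"rz": 0,"dx": 0,"dy": 0,"dz": -50,"gripper": 0.9},
  {"rx": 0,"ry": 0,"rz": 0,"dx": 0,"dy": 0,"dz": -60,"gripper": 0.9},
  {"rx": 0,"ry": 0,"rz": 0,"dx": 0,"dy": 0,"dz": -60,"gripper": 0.9},
  {"rx": 0,"ry": 0,"rz": 0,"dx": 0,"dy": 0,"dz": -30,"gripper": 0.9},
  {"rx": 0,"ry": 0,"rz": 0,"dx": 0,"dy": 0,"dz": 0,"gripper": 0.9},
  {"rx": 0,"ry": 0,"rz": 0,"dx": 0,"dy": 0,"dz": 0,"gripper": 0.9},
])

```text
clock: 9.52
tcp_pos: [0.5086, 0.3613, 0.2933]
orientation: [-0.411, -3.114, 0.0]
contact_force: [-0.5, 0.6, -0.6]
grip_width: 0.0813
gripper_force: 0.0
```

```bash
python3 - <<'E'
from h import *
snap("w5");snap("top2","top")
plan([.50,-.20,.30],0)
E
```

```text
yaw0 75.0 tcp [0.5083 0.3611 0.2921] TURN [-1.500e-01  1.000e-02  7.496e+01] n>=8 SHIFT [-561.1   -8.3   -7.9] n>=10 t=9.6 w 0.0808 F [-0.1  0.1 -0.3]
```

View pics/w5.png

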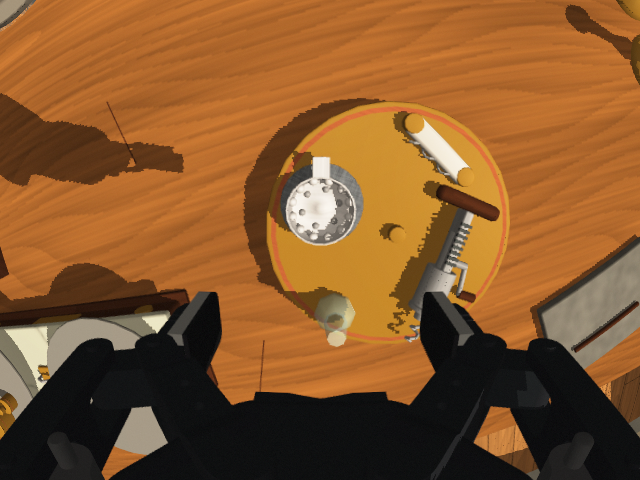

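The cup sits centred on the pad (cup 321,211; pad edges 279 and 363), and the other pieces are undisturbed. Next, the block.

Emit:
step_arm([
  {"rx": 0,"ry": 0,"rz": 9.8,"dx": 0,"dy": 0,"dz": -20,"gripper": 0.7},
  {"rx": 0,"ry": 0,"rz": 9.8,"dx": 0,"dy": 0,"dz": -20,"gripper": 0.7},
  {"rx": 0,"ry": 0,"rz": 9.8,"dx": 0,"dy": 0,"dz": -20,"gripper": 0.7},
  {"rx": 0,"ry": 0,"rz": 9.8,"dx": 0,"dy": 0,"dz": -8,"gripper": 0.7},
  {"rx": 0,"ry": 0,"rz": 9.8,"dx": 0,"dy": 0,"dz": 0,"gripper": 0.7},
  {"rx": 0,"ry": 0,"rz": 9.8,"dx": 0,"dy": 0,"dz": 0,"gripper": 0.7},
  {"rx": 0,"ry": 0,"rz": 9.8,"dx": 0,"dy": 0,"dz": 0,"gripper": 0.7},
  {"rx": 0,"ry": 0,"rz": 9.8,"dx": 0,"dy": 0,"dz": 0,"gripper": 0.7},
])

```text
clock: 10.62
tcp_pos: [0.5086, 0.3613, 0.3599]
orientation: [2.293, 2.147, -0.004]
contact_force: [1.1, 0.4, -0.2]
grip_width: 0.0726
gripper_force: 0.0
```

Emit:
step_arm([
  {"rx": 0,"ry": 0,"rz": 0,"dx": -30,"dy": 2,"dz": 0,"gripper": 0.7},
  {"rx": 0,"ry": 0,"rz": 0,"dx": -50,"dy": 2,"dz": 0,"gripper": 0.7},
  {"rx": 0,"ry": 0,"rz": 0,"dx": -50,"dy": 2,"dz": 0,"gripper": 0.7},
  {"rx": 0,"ry": 0,"rz": 0,"dx": -50,"dy": 2,"dz": 0,"gripper": 0.7},
  {"rx": 0,"ry": 0,"rz": 0,"dx": -50,"dy": 2,"dz": 0,"gripper": 0.7},
  {"rx": 0,"ry": 0,"rz": 0,"dx": -50,"dy": 2,"dz": 0,"gripper": 0.7},
  {"rx": 0,"ry": 0,"rz": 0,"dx": -50,"dy": 2,"dz": 0,"gripper": 0.7},
  {"rx": 0,"ry": 0,"rz": 0,"dx": -50,"dy": 2,"dz": 0,"gripper": 0.7},
  {"rx": 0,"ry": 0,"rz": 0,"dx": -50,"dy": 2,"dz": 0,"gripper": 0.7},
  {"rx": 0,"ry": 0,"rz": 0,"dx": -50,"dy": 2,"dz": 0,"gripper": 0.7},
  {"rx": 0,"ry": 0,"rz": 0,"dx": -50,"dy": 2,"dz": 0,"gripper": 0.7},
  {"rx": 0,"ry": 0,"rz": 0,"dx": -50,"dy": 2,"dz": 0,"gripper": 0.7},
  {"rx": 0,"ry": 0,"rz": 0,"dx": -30,"dy": 2,"dz": 0,"gripper": 0.7},
  {"rx": 0,"ry": 0,"rz": 0,"dx": -20,"dy": 2,"dz": 0,"gripper": 0.7},
  {"rx": 0,"ry": 0,"rz": 0,"dx": 0,"dy": 2,"dz": 0,"gripper": 0.7},
  {"rx": 0,"ry": 0,"rz": 0,"dx": 0,"dy": 0,"dz": 0,"gripper": 0.7},
  {"rx": 0,"ry": 0,"rz": 0,"dx": 0,"dy": 0,"dz": 0,"gripper": 0.7},
])

```text
clock: 12.75
tcp_pos: [0.5014, -0.2677, 0.361]
orientation: [-2.285, -2.155, -0.0]
contact_force: [0.3, -0.1, -0.7]
grip_width: 0.0728
gripper_force: 0.0
```

```bash
python3 - <<'E'
from h import *
snap("w6")
plan([.50,-.27,.36],-3.5)
E
```

```text
yaw0 -3.3 tcp [ 0.5014 -0.2678  0.3612] TURN [-0.01 -0.03  0.16] n>=1 SHIFT [-2.2 -1.3  1.2] n>=1 t=12.8 w 0.0728 F [-0.4 -0.2  0.3]
```

View pics/w6.png

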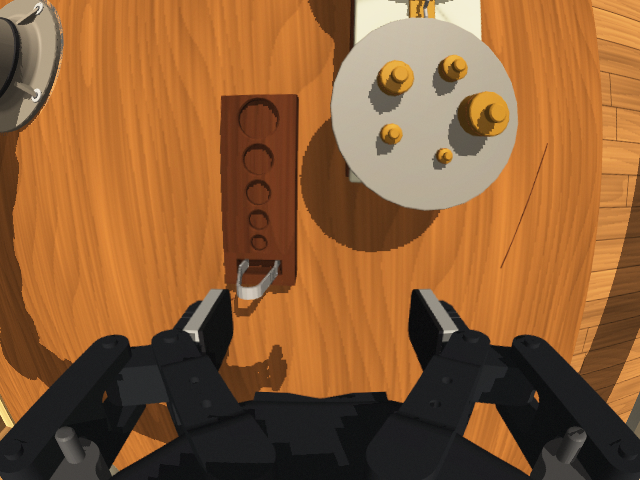

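Clear view of all parts: hollows along column ~259 (rows 118 to 242), tongs at (258,275), knobs near (496,113), (401,74), (459,66), (394,132) and (446,155). One enlarged crop for accuracy.

```bash
python3 - <<'E'
import cv2,numpy as np
im=cv2.imread("pics/w6.png"); o=np.zeros((600,788,3),np.uint8)
o[:,:270]=cv2.resize(im[90:290,215:305],None,fx=3,fy=3,interpolation=cv2.INTER_CUBIC)
b=cv2.resize(im[45:215,335:520],(518,476),interpolation=cv2.INTER_CUBIC); o[:476,270:]=b
cv2.imwrite("pics/c6.png",o)
E
```

```text
(no output)
```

View pics/c6.png

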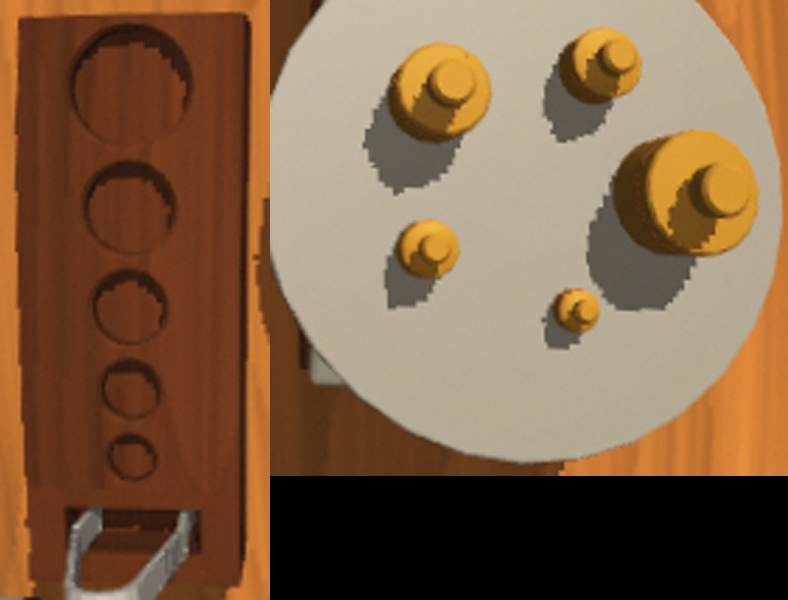

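```bash
python3 - <<'E'
from h import *
c,im=load("w6")
B=lambda q:(215+q[0]/3-.33,90+q[1]/3-.33); S=lambda q:(335+(q[0]-270)/2.8-.3,45+q[1]/2.8-.3)
F=lambda uv,z:onz(c,uv,z,True)
H=np.array([F(B(q),.045) for q in((131,84),(131,207),(130.5,305),(131,388),(132,456))])
print(H.round(4)); f=np.polyfit(H[:,1],H[:,0],1); print("line",f,"deg",np.degrees(np.arctan(f[0])),(np.polyval(f,H[:,1])).round(4), np.diff(H[:,1]))
for q in((66,508),(202,508),(202,553)): print("well",F(B(q),.045).round(4))
D=dict(w500=((726,188),(702,192),.051,.0335),w200=((454,82),(442,90),.0395,.0245),w100=((619,56),(602,65),.032,.0195),w50=((434,248),(429,249),.026,.0155),w20=((582,312),(578,311),.019,.0105))
for k,(a,b,h,hb) in D.items(): print(k,F(S(a),.12+h).round(4),F(S(b),.12+hb).round(4))
# tongs bow in crop: top of bow 
E
```

```text
[[ 0.4357 -0.169   0.045 ]
 [ 0.4321 -0.2176  0.045 ]
 [ 0.4286 -0.2566  0.045 ]
 [ 0.4256 -0.2904  0.045 ]
 [ 0.4232 -0.3189  0.045 ]]
line [0.08397041 0.45007771] deg 4.7998895808095945 [0.4359 0.4318 0.4285 0.4257 0.4233] [-0.0485895  -0.03900735 -0.03378584 -0.02849335]
well [ 0.3925 -0.3399  0.045 ]
well [ 0.4502 -0.3429  0.045 ]
well [ 0.4484 -0.3628  0.045 ]
w500 [ 0.6656 -0.1777  0.171 ] [ 0.6652 -0.1782  0.1535]
w200 [ 0.579  -0.1447  0.1595] [ 0.5782 -0.1449  0.1445]
w100 [ 0.6379 -0.1329  0.152 ] [ 0.6363 -0.1339  0.1395]
w50 [ 0.5725 -0.1973  0.146 ] [ 0.5728 -0.1975  0.1355]
w20 [ 0.6252 -0.2197  0.139 ] [ 0.6266 -0.2198  0.1305]
```

Two heights of each weight agree to about 1.5 mm. The hollow line gives block yaw ≈ 4.8°, and the well is at ≈ (0.4206, -0.3515). Moving above the tongs.

```bash
python3 - <<'E'
from h import *
plan([.4206,-.3515,.20],-4.6)
E
```

```text
yaw0 -3.3 tcp [ 0.5014 -0.2678  0.3612] TURN [-0.01 -0.03  1.26] n>=1 SHIFT [-89.9 -73.9 161.2] n>=3 t=12.8 w 0.0728 F [-0.4 -0.2  0.3]
```

Emit:
step_arm([
  {"rx": 0,"ry": 0,"rz": 1.3,"dx": 0,"dy": 0,"dz": 0,"gripper": 0.7},
  {"rx": 0,"ry": 0,"rz": 0,"dx": -30,"dy": -24,"dz": 20,"gripper": 0.7},
  {"rx": 0,"ry": 0,"rz": 0,"dx": -30,"dy": -25,"dz": 40,"gripper": 0.7},
  {"rx": 0,"ry": 0,"rz": 0,"dx": -30,"dy": -25,"dz": 40,"gripper": 0.7},
  {"rx": 0,"ry": 0,"rz": 0,"dx": 0,"dy": 0,"dz": 40,"gripper": 0.7},
  {"rx": 0,"ry": 0,"rz": 0,"dx": 0,"dy": 0,"dz": 21,"gripper": 0.7},
  {"rx": 0,"ry": 0,"rz": 0,"dx": 0,"dy": 0,"dz": 0,"gripper": 0.7},
  {"rx": 0,"ry": 0,"rz": 0,"dx": 0,"dy": 0,"dz": 0,"gripper": 0.7},
  {"rx": 0,"ry": 0,"rz": 0,"dx": 0,"dy": 0,"dz": 0,"gripper": 0.7},
])

```text
clock: 13.92
tcp_pos: [0.4207, -0.353, 0.2015]
orientation: [2.31, 2.127, 0.001]
contact_force: [-0.0, -0.7, 0.5]
grip_width: 0.0722
gripper_force: 0.0
```

```bash
python3 - <<'E'
from h import *
c,im=snap("w7")
plan([.4206,-.3515,.085],-4.6)
for n in ((.4206,-.3515,.131),(.4346,-.3515,.117),(.4066,-.3515,.117),(.4206,-.3515,.045)): print(proj(c,n,True).round(1))
E
```

```text
yaw0 -4.7 tcp [ 0.4206 -0.3529  0.2013] TURN [ 0.1   0.04 -0.13] n>=1 SHIFT [ 1.400e+00 -1.000e-01  1.163e+02] n>=2 t=14.0 w 0.0725 F [ 0.1  0.3 -0.2]
[318.6 262.6]
[342.6 252.8]
[294.7 256.7]
[318.6 226.1]
```

View pics/w7.png

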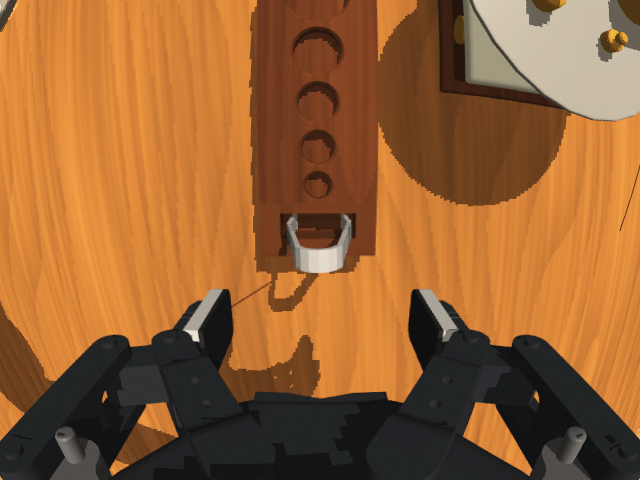

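The tongs' bow is at (320,261), as predicted (318.6,262.6), and square to the fingers. Descend and half-squeeze.

Emit:
step_arm([
  {"rx": 0,"ry": 0,"rz": 0,"dx": 1.4,"dy": 0.5,"dz": 40,"gripper": 0.7},
  {"rx": 0,"ry": 0,"rz": 0,"dx": 0,"dy": 0,"dz": 40,"gripper": 0.7},
  {"rx": 0,"ry": 0,"rz": 0,"dx": 0,"dy": 0,"dz": 26,"gripper": 0.7},
  {"rx": 0,"ry": 0,"rz": 0,"dx": 0,"dy": 0,"dz": 10,"gripper": 0.7},
  {"rx": 0,"ry": 0,"rz": 0,"dx": 0,"dy": 0,"dz": 0,"gripper": 0.5},
  {"rx": 0,"ry": 0,"rz": 0,"dx": 0,"dy": 0,"dz": 0,"gripper": 0.3},
  {"rx": 0,"ry": 0,"rz": 0,"dx": 0,"dy": 0,"dz": 0,"gripper": 0.1},
  {"rx": 0,"ry": 0,"rz": 0,"dx": 0,"dy": 0,"dz": 0,"gripper": -0.09},
  {"rx": 0,"ry": 0,"rz": 0,"dx": 0,"dy": 0,"dz": 0,"gripper": -0.09},
  {"rx": 0,"ry": 0,"rz": 0,"dx": 0,"dy": 0,"dz": 0,"gripper": -0.09},
  {"rx": 0,"ry": 0,"rz": 0,"dx": 0,"dy": 0,"dz": 0,"gripper": -0.09},
], grip_force=24)

```text
clock: 15.35
tcp_pos: [0.4217, -0.352, 0.0856]
orientation: [2.309, 2.126, 0.002]
contact_force: [-0.3, 0.4, 6.0]
grip_width: 0.039
gripper_force: 7.2
```

```bash
python3 - <<'E'
from h import *
plan([.4206,-.3515,.16],-4.6); o=r.get_obs(); print(o['gripper_force'],o['grip_width'])
E
```

```text
yaw0 -4.7 tcp [ 0.4217 -0.352   0.0856] TURN [ 0.16  0.07 -0.14] n>=1 SHIFT [  0.4  -1.1 -74.4] n>=2 t=15.3 w 0.039 F [-0.3  0.4  6. ]
7.16018739156425 0.038975309032564937
```

Emit:
step_arm([
  {"rx": 0,"ry": 0,"rz": 0,"dx": 0,"dy": 0,"dz": -10,"gripper": -0.09},
  {"rx": 0,"ry": 0,"rz": 0,"dx": 0,"dy": 0,"dz": -30,"gripper": -0.09},
  {"rx": 0,"ry": 0,"rz": 0,"dx": 0,"dy": 0,"dz": -45,"gripper": -0.09},
  {"rx": 0,"ry": 0,"rz": 0,"dx": 0,"dy": 0,"dz": -50,"gripper": -0.09},
  {"rx": 0,"ry": 0,"rz": 0,"dx": 0,"dy": 0,"dz": -50,"gripper": -0.09},
  {"rx": 0,"ry": 0,"rz": 0,"dx": 0,"dy": 0,"dz": -30,"gripper": -0.09},
  {"rx": 0,"ry": 0,"rz": 0,"dx": 0,"dy": 0,"dz": 0,"gripper": -0.09},
  {"rx": 0,"ry": 0,"rz": 0,"dx": 0,"dy": 0,"dz": 0,"gripper": -0.09},
])

```text
clock: 16.35
tcp_pos: [0.4201, -0.3507, 0.2986]
orientation: [-2.31, -2.127, -0.0]
contact_force: [-0.2, 0.4, -1.0]
grip_width: 0.0391
gripper_force: 3.9
```

```bash
python3 - <<'E'
from h import *
plan([.6654,-.1780,.255],-4.6)
E
```

```text
yaw0 -4.7 tcp [ 0.4201 -0.3507  0.2986] TURN [-0.05 -0.06 -0.13] n>=1 SHIFT [191.8 230.7  43.6] n>=4 t=16.4 w 0.0391 F [-0.2  0.4 -1. ]
```

Emit:
step_arm([
  {"rx": 0,"ry": 0,"rz": 0,"dx": 15,"dy": 18,"dz": 0,"gripper": -0.09},
  {"rx": 0,"ry": 0,"rz": 0,"dx": 30,"dy": 36,"dz": 0,"gripper": -0.09},
  {"rx": 0,"ry": 0,"rz": 0,"dx": 36,"dy": 44,"dz": 0,"gripper": -0.09},
  {"rx": 0,"ry": 0,"rz": 0,"dx": 40,"dy": 48,"dz": 0,"gripper": -0.09},
  {"rx": 0,"ry": 0,"rz": 0,"dx": 36,"dy": 44,"dz": 0,"gripper": -0.09},
  {"rx": 0,"ry": 0,"rz": 0,"dx": 25,"dy": 29,"dz": 10,"gripper": -0.09},
  {"rx": 0,"ry": 0,"rz": 0,"dx": 10,"dy": 11.7,"dz": 20,"gripper": -0.09},
  {"rx": 0,"ry": 0,"rz": 0,"dx": 0,"dy": 0,"dz": 6,"gripper": -0.09},
  {"rx": 0,"ry": 0,"rz": 0,"dx": 0,"dy": 0,"dz": 0,"gripper": -0.09},
  {"rx": 0,"ry": 0,"rz": 0,"dx": 0,"dy": 0,"dz": 0,"gripper": -0.09},
  {"rx": 0,"ry": 0,"rz": 0,"dx": 0,"dy": 0,"dz": 0,"gripper": -0.09},
])

```text
clock: 17.73
tcp_pos: [0.666, -0.1801, 0.2643]
orientation: [2.312, 2.125, 0.002]
contact_force: [-0.2, 0.8, -1.0]
grip_width: 0.0387
gripper_force: 3.9
```

```bash
python3 - <<'E'
from h import *
c,im=snap("w8"); plan([.6654,-.1780,.245],-4.6)
o=r.get_obs(); t=o['tcp_pos']; Rm=R.from_rotvec(o['orientation']).as_matrix()
for dy in(-.0165,-.0135,.0135,.0165): print(proj(c,t+Rm@[0,dy,.0686],True).round(1))
print("knob",proj(c,[.6654,-.178,.171],True))
E
```

```text
yaw0 -4.8 tcp [ 0.6661 -0.1797  0.2642] TURN [ 0.07 -0.01 -0.2 ] n>=1 SHIFT [ 1.7 -0.9 19.2] n>=1 t=17.8 w 0.0392 F [-0.4 -0.  -1.7]
[289.  265.7]
[294.5 265.7]
[344.3 265.6]
[349.8 265.6]
knob [317.77556461 249.54569788]
```

View pics/w8.png

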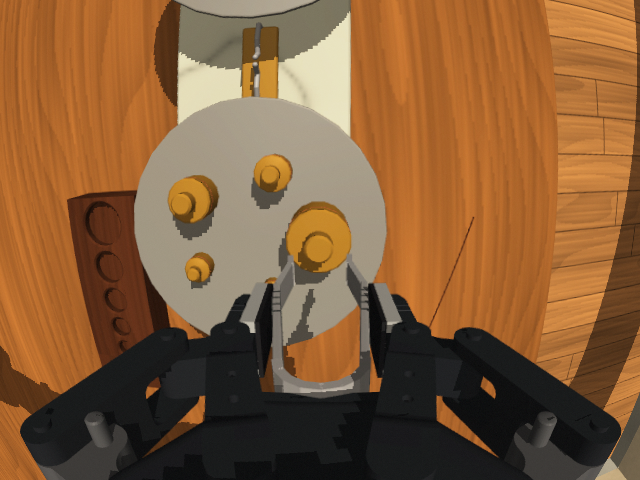

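The 500 knob (318,248) lies under the tips (290 and 353 in columns), within about 2 mm. Descend and grip.

Emit:
step_arm([
  {"rx": 0,"ry": 0,"rz": 0,"dx": 1.7,"dy": -1.5,"dz": 8,"gripper": -0.09},
  {"rx": 0,"ry": 0,"rz": 0,"dx": 0,"dy": 0,"dz": 15,"gripper": -0.09},
  {"rx": 0,"ry": 0,"rz": 0,"dx": 0,"dy": 0,"dz": 10,"gripper": -0.09},
  {"rx": 0,"ry": 0,"rz": 0,"dx": 0,"dy": 0,"dz": 6,"gripper": -0.09},
  {"rx": 0,"ry": 0,"rz": 0,"dx": 0,"dy": 0,"dz": 0,"gripper": -0.09},
  {"rx": 0,"ry": 0,"rz": 0,"dx": 0,"dy": 0,"dz": 0,"gripper": -0.15},
  {"rx": 0,"ry": 0,"rz": 0,"dx": 0,"dy": 0,"dz": 0,"gripper": -0.3},
  {"rx": 0,"ry": 0,"rz": 0,"dx": 0,"dy": 0,"dz": 0,"gripper": -0.5},
  {"rx": 0,"ry": 0,"rz": 0,"dx": 0,"dy": 0,"dz": 0,"gripper": -0.5},
  {"rx": 0,"ry": 0,"rz": 0,"dx": 0,"dy": 0,"dz": 0,"gripper": -0.5},
], grip_force=26)

```text
clock: 19.02
tcp_pos: [0.6653, -0.1773, 0.2248]
orientation: [2.311, 2.127, 0.001]
contact_force: [-0.8, 1.0, 3.1]
grip_width: 0.0327
gripper_force: 26.0
```

```bash
python3 - <<'E'
from h import *
c,im=load("w7")
for q in((317.5,49),(318,102),(318,147.5),(317.5,185.5)): print(onz(c,q,.045,True).round(4))
c,im=load("w8")
for q in((103,223),(109,266.5),(116,299),(121,326)): print(onz(c,q,.045,True).round(4))
plan([.4358,-.169,.30],-4.8)
E
```

```text
[ 0.431 -0.217  0.045]
[ 0.428  -0.2578  0.045 ]
[ 0.4251 -0.2918  0.045 ]
[ 0.4224 -0.3202  0.045 ]
[ 0.437  -0.1688  0.045 ]
[ 0.4322 -0.2173  0.045 ]
[ 0.4303 -0.256   0.045 ]
[ 0.4262 -0.2904  0.045 ]
yaw0 -4.7 tcp [ 0.6653 -0.1773  0.2248] TURN [0.05 0.01 0.06] n>=1 SHIFT [ -10.9 -229.4  -75.2] n>=4 t=19.0 w 0.0327 F [-0.8  1.   3.1]
```

Emit:
step_arm([
  {"rx": 0,"ry": 0,"rz": 0,"dx": 0,"dy": 0,"dz": -5,"gripper": -0.5},
  {"rx": 0,"ry": 0,"rz": 0,"dx": 0,"dy": 0,"dz": -15,"gripper": -0.5},
  {"rx": 0,"ry": 0,"rz": 0,"dx": 0,"dy": 0,"dz": -30,"gripper": -0.5},
  {"rx": 0,"ry": 0,"rz": 0,"dx": 0,"dy": 0,"dz": -25,"gripper": -0.5},
  {"rx": 0,"ry": 0,"rz": 0,"dx": 0,"dy": 0,"dz": 0,"gripper": -0.5},
  {"rx": 0,"ry": 0,"rz": 0,"dx": 0,"dy": 0,"dz": 0,"gripper": -0.5},
])

```text
clock: 19.77
tcp_pos: [0.6644, -0.1768, 0.2982]
orientation: [-2.31, -2.126, 0.001]
contact_force: [-0.1, 0.6, -6.8]
grip_width: 0.0325
gripper_force: 26.6
```

```bash
python3 - <<'E'
from h import *
plan([.4358,-.169,.30],-4.8); snap("w9")
E
```

```text
yaw0 -4.7 tcp [ 0.6644 -0.1768  0.2982] TURN [-0.1  -0.04  0.06] n>=1 SHIFT [ -11.4 -228.5   -1.8] n>=4 t=19.8 w 0.0325 F [-0.1  0.6 -6.8]
```

Emit:
step_arm([
  {"rx": 0,"ry": 0,"rz": 0,"dx": -1,"dy": -14,"dz": 0,"gripper": -0.5},
  {"rx": 0,"ry": 0,"rz": 0,"dx": -2,"dy": -30,"dz": 0,"gripper": -0.5},
  {"rx": 0,"ry": 0,"rz": 0,"dx": -2,"dy": -40,"dz": 0,"gripper": -0.5},
  {"rx": 0,"ry": 0,"rz": 0,"dx": -2,"dy": -45,"dz": 0,"gripper": -0.5},
  {"rx": 0,"ry": 0,"rz": 0,"dx": -2,"dy": -45,"dz": 0,"gripper": -0.5},
  {"rx": 0,"ry": 0,"rz": 0,"dx": -2,"dy": -32,"dz": 10,"gripper": -0.5},
  {"rx": 0,"ry": 0,"rz": 0,"dx": -0.8,"dy": -16,"dz": 20,"gripper": -0.5},
  {"rx": 0,"ry": 0,"rz": 0,"dx": 0,"dy": -6.5,"dz": 35,"gripper": -0.5},
  {"rx": 0,"ry": 0,"rz": 0,"dx": 0,"dy": 0,"dz": 35,"gripper": -0.5},
  {"rx": 0,"ry": 0,"rz": 0,"dx": 0,"dy": 0,"dz": 26,"gripper": -0.5},
  {"rx": 0,"ry": 0,"rz": 0,"dx": 0,"dy": 0,"dz": 0,"gripper": -0.5},
  {"rx": 0,"ry": 0,"rz": 0,"dx": 0,"dy": 0,"dz": 0,"gripper": -0.5},
  {"rx": 0,"ry": 0,"rz": 0,"dx": 0,"dy": 0,"dz": 0,"gripper": -0.5},
])

```text
clock: 21.45
tcp_pos: [0.437, -0.1703, 0.1744]
orientation: [2.31, 2.127, 0.003]
contact_force: [-0.0, -0.2, -4.8]
grip_width: 0.0327
gripper_force: 27.8
```

```bash
python3 - <<'E'
from h import *
c,im=snap("w10"); plan([.4359,-.1683,.1398],-4.8)
print("hollow at",proj(c,[.436,-.169,.045],True).round(1),"weight bottom/top expected",proj(c,[.436,-.169,.065+.0335],True).round(1),proj(c,[.436,-.169,.065],True).round(1))
E
```

```text
yaw0 -4.7 tcp [ 0.437  -0.1702  0.1743] TURN [ 0.12 -0.02  0.07] n>=1 SHIFT [ 1.8 -1.2 34.5] n>=1 t=21.5 w 0.0325 F [ 1.1 -0.1 -5.4]
hollow at [317.3 235.6] weight bottom/top expected [317.  260.1] [317.2 243.5]
```

View pics/w10.png

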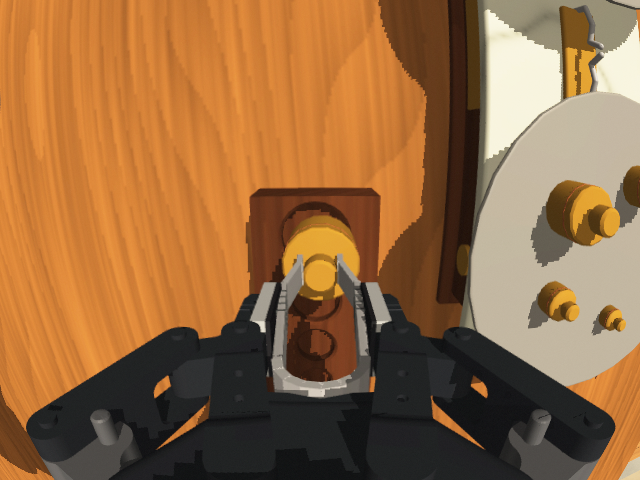

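The weight hangs level, body spanning columns 283–360, about 2 mm to the right of the hollow (317). Correct and lower.

Emit:
step_arm([
  {"rx": 0,"ry": 0,"rz": 0,"dx": 1.8,"dy": -1.5,"dz": 8,"gripper": -0.5},
  {"rx": 0,"ry": 0,"rz": 0,"dx": 0,"dy": 0,"dz": 10,"gripper": -0.5},
  {"rx": 0,"ry": 0,"rz": 0,"dx": 0,"dy": 0,"dz": 5,"gripper": -0.5},
  {"rx": 0,"ry": 0,"rz": 0,"dx": 0,"dy": 0,"dz": 3,"gripper": -0.5},
  {"rx": 0,"ry": 0,"rz": 0,"dx": 0,"dy": 0,"dz": 3,"gripper": -0.5},
  {"rx": 0,"ry": 0,"rz": 0,"dx": 0,"dy": 0,"dz": 0,"gripper": -0.5},
  {"rx": 0,"ry": 0,"rz": 0,"dx": 0,"dy": 0,"dz": 0,"gripper": -0.5},
])

```text
clock: 22.38
tcp_pos: [0.4349, -0.1682, 0.1444]
orientation: [-2.312, -2.127, -0.0]
contact_force: [-0.5, 0.5, -6.3]
grip_width: 0.0323
gripper_force: 27.8
```

Emit:
step_arm([
  {"rx": 0,"ry": 0,"rz": 0,"dx": 0,"dy": 0,"dz": 3,"gripper": -0.5},
  {"rx": 0,"ry": 0,"rz": 0,"dx": 0,"dy": 0,"dz": 1.5,"gripper": -0.5},
  {"rx": 0,"ry": 0,"rz": 0,"dx": 0,"dy": 0,"dz": 0,"gripper": -0.5},
  {"rx": 0,"ry": 0,"rz": 0,"dx": 0,"dy": 0,"dz": 0,"gripper": -0.5},
])

```text
clock: 22.88
tcp_pos: [0.4356, -0.1683, 0.1401]
orientation: [2.311, 2.127, 0.001]
contact_force: [1.5, -1.4, -1.1]
grip_width: 0.0326
gripper_force: 27.9
```

Emit:
step_arm([
  {"rx": 0,"ry": 0,"rz": 0,"dx": 0,"dy": 0,"dz": 0,"gripper": -0.3},
  {"rx": 0,"ry": 0,"rz": 0,"dx": 0,"dy": 0,"dz": 0,"gripper": -0.09},
  {"rx": 0,"ry": 0,"rz": 0,"dx": 0,"dy": 0,"dz": 0,"gripper": -0.09},
  {"rx": 0,"ry": 0,"rz": 0,"dx": 0,"dy": 0,"dz": 0,"gripper": -0.09},
  {"rx": 0,"ry": 0,"rz": 0,"dx": 0,"dy": 0,"dz": -8,"gripper": -0.09},
  {"rx": 0,"ry": 0,"rz": 0,"dx": 0,"dy": 0,"dz": -20,"gripper": -0.09},
  {"rx": 0,"ry": 0,"rz": 0,"dx": 0,"dy": 0,"dz": -40,"gripper": -0.09},
  {"rx": 0,"ry": 0,"rz": 0,"dx": 0,"dy": 0,"dz": -40,"gripper": -0.09},
  {"rx": 0,"ry": 0,"rz": 0,"dx": 0,"dy": 0,"dz": -20,"gripper": -0.09},
  {"rx": 0,"ry": 0,"rz": 0,"dx": 0,"dy": 0,"dz": 0,"gripper": -0.09},
  {"rx": 0,"ry": 0,"rz": 0,"dx": 0,"dy": 0,"dz": 0,"gripper": -0.09},
])

```text
clock: 24.25
tcp_pos: [0.4344, -0.1678, 0.2671]
orientation: [-2.31, -2.127, 0.001]
contact_force: [0.4, -0.2, -1.9]
grip_width: 0.0388
gripper_force: 3.9
```

```bash
python3 - <<'E'
from h import *
snap("w11"); snap("top3","top")
plan([.5788,-.1447,.25],-4.8)
E
```

```text
yaw0 -4.8 tcp [ 0.4342 -0.168   0.2668] TURN [-0.12  0.02  0.05] n>=1 SHIFT [ 35.3 142.1  16.8] n>=3 t=24.4 w 0.039 F [ 1.1  0.4 -0.8]
```

Emit:
step_arm([
  {"rx": 0,"ry": 0,"rz": 0,"dx": 5,"dy": 20,"dz": 0,"gripper": -0.09},
  {"rx": 0,"ry": 0,"rz": 0,"dx": 9,"dy": 36,"dz": 0,"gripper": -0.09},
  {"rx": 0,"ry": 0,"rz": 0,"dx": 10,"dy": 40,"dz": 0,"gripper": -0.09},
  {"rx": 0,"ry": 0,"rz": 0,"dx": 7,"dy": 28,"dz": 5,"gripper": -0.09},
  {"rx": 0,"ry": 0,"rz": 0,"dx": 4.3,"dy": 18,"dz": 12,"gripper": -0.09},
  {"rx": 0,"ry": 0,"rz": 0,"dx": 0,"dy": 0,"dz": 0,"gripper": -0.09},
  {"rx": 0,"ry": 0,"rz": 0,"dx": 0,"dy": 0,"dz": 0,"gripper": -0.09},
  {"rx": 0,"ry": 0,"rz": 0,"dx": 0,"dy": 0,"dz": 0,"gripper": -0.09},
])

```text
clock: 25.35
tcp_pos: [0.5786, -0.1453, 0.2511]
orientation: [-2.313, -2.126, -0.0]
contact_force: [0.4, -0.1, -0.2]
grip_width: 0.0387
gripper_force: 3.9
```

```bash
cat >> h.py <<'E'
W=dict(w500=(.0435,.0335,.051),w200=(.032,.0245,.0395),w100=(.0255,.0195,.032),w50=(.020,.0155,.026),w20=(.0155,.0105,.019))
def brass(im):
    h=cv2.cvtColor(im,cv2.COLOR_BGR2HSV); return ((h[...,0]>=16)&(h[...,0]<=28)&(h[...,1]>170)&(h[...,2]>60)).astype(np.uint8)
def silhouette(c,p,w,fish):
    "centroid and area of the projected outline of weight w standing at p"
    d,hb,h=W[w]; a=np.linspace(0,2*np.pi,24,endpoint=False); kd=dict(w500=.018,w200=.015,w100=.0125,w50=.0105,w20=.0085)[w]
    m=np.zeros((480,640),np.uint8)
    for prs in(((d/2,0),(d/2,hb)),((kd/2,hb+.0035),(kd/2,h))):
        q=np.array([proj(c,[p[0]+R_*np.cos(t),p[1]+R_*np.sin(t),p[2]+z],fish) for R_,z in prs for t in a])
        cv2.fillConvexPoly(m,cv2.convexHull(np.round(q).astype(np.int32)),1)
    return m
def blobs(im,amin=25):
    n,l,s,ce=cv2.connectedComponentsWithStats(brass(im)); return [(s[i][4],ce[i].round(1),s[i][:4]) for i in range(1,n) if s[i][4]>amin]
E
python3 - <<'E'
from h import *
c,im=snap("w12"); plan([.5788,-.1447,.2156],-4.8)
for b in blobs(im): print(b)
P=dict(w500=(.436,-.169,.035),w200=(.5786,-.1448,.12),w100=(.637,-.1334,.12),w50=(.5727,-.1974,.12),w20=(.626,-.2198,.12))
for k,p in P.items():
    m=silhouette(c,p,k,True); mm=cv2.moments(m,True); print(k,m.sum(), (round(mm['m10']/max(mm['m00'],1),1),round(mm['m01']/max(mm['m00'],1),1)), cv2.boundingRect(m))
E
```

```text
yaw0 -4.8 tcp [ 0.5788 -0.1451  0.2513] TURN [ 0.03 -0.03  0.01] n>=1 SHIFT [ 0.4 -0.1 35.7] n>=1 t=25.4 w 0.0386 F [-0.9  0.5 -0.9]
(np.int32(2406), array([371.,  94.]), array([353,  54,  38,  81], dtype=int32))
(np.int32(1154), array([406.7, 216.1]), array([386, 196,  41,  40], dtype=int32))
(np.int32(1954), array([319.3, 241.7]), array([295, 215,  49,  53], dtype=int32))
(np.int32(1850), array([170.7, 256.1]), array([147, 230,  50,  52], dtype=int32))
(np.int32(637), array([317.5, 310.1]), array([304, 294,  27,  32], dtype=int32))
w500 2210 (172.2, 255.1) (145, 228, 55, 55)
w200 2259 (319.2, 241.9) (294, 214, 51, 56)
w100 1420 (404.2, 216.9) (383, 196, 43, 43)
w50 847 (317.2, 309.4) (303, 292, 29, 36)
w20 473 (389.6, 327.9) (378, 315, 24, 27)
```

The brass outlines match predictions within about 1–2 px, and the 500 g is in its hollow. Pick the 200 g.

Emit:
step_arm([
  {"rx": 0,"ry": 0,"rz": 0,"dx": 0.4,"dy": 0,"dz": 10,"gripper": -0.09},
  {"rx": 0,"ry": 0,"rz": 0,"dx": 0,"dy": 0,"dz": 15,"gripper": -0.09},
  {"rx": 0,"ry": 0,"rz": 0,"dx": 0,"dy": 0,"dz": 8,"gripper": -0.09},
  {"rx": 0,"ry": 0,"rz": 0,"dx": 0,"dy": 0,"dz": 2.7,"gripper": -0.09},
  {"rx": 0,"ry": 0,"rz": 0,"dx": 0,"dy": 0,"dz": 0,"gripper": -0.09},
  {"rx": 0,"ry": 0,"rz": 0,"dx": 0,"dy": 0,"dz": 0,"gripper": -0.15},
  {"rx": 0,"ry": 0,"rz": 0,"dx": 0,"dy": 0,"dz": 0,"gripper": -0.3},
  {"rx": 0,"ry": 0,"rz": 0,"dx": 0,"dy": 0,"dz": 0,"gripper": -0.5},
  {"rx": 0,"ry": 0,"rz": 0,"dx": 0,"dy": 0,"dz": 0,"gripper": -0.5},
  {"rx": 0,"ry": 0,"rz": 0,"dx": 0,"dy": 0,"dz": 0,"gripper": -0.5},
])

```text
clock: 26.65
tcp_pos: [0.5796, -0.1444, 0.2153]
orientation: [2.311, 2.127, 0.001]
contact_force: [0.5, -1.0, 1.6]
grip_width: 0.0307
gripper_force: 25.8
```

```bash
python3 - <<'E'
from h import *
t=r.get_obs()['tcp_pos']; w=np.array([.5786,-.1448]); tg=np.array([.4319,-.2173])+t[:2]-w
print(tg); plan([*tg,t[2]-.085],-4.8)
E
```

```text
[ 0.43294905 -0.21689274]
yaw0 -4.7 tcp [ 0.5796 -0.1444  0.2153] TURN [0.03 0.   0.06] n>=1 SHIFT [ -84.5 -140.1   85. ] n>=3 t=26.6 w 0.0307 F [ 0.5 -1.   1.6]
```

Emit:
step_arm([
  {"rx": 0,"ry": 0,"rz": 0,"dx": 0,"dy": 0,"dz": -5,"gripper": -0.5},
  {"rx": 0,"ry": 0,"rz": 0,"dx": 0,"dy": 0,"dz": -15,"gripper": -0.5},
  {"rx": 0,"ry": 0,"rz": 0,"dx": 0,"dy": 0,"dz": -10,"gripper": -0.5},
  {"rx": 0,"ry": 0,"rz": 0,"dx": -10,"dy": -16,"dz": 0,"gripper": -0.5},
  {"rx": 0,"ry": 0,"rz": 0,"dx": -20,"dy": -32,"dz": 0,"gripper": -0.5},
  {"rx": 0,"ry": 0,"rz": 0,"dx": -22,"dy": -38,"dz": 0,"gripper": -0.5},
  {"rx": 0,"ry": 0,"rz": 0,"dx": -18,"dy": -32,"dz": 0,"gripper": -0.5},
  {"rx": 0,"ry": 0,"rz": 0,"dx": -10,"dy": -16,"dz": 0,"gripper": -0.5},
  {"rx": 0,"ry": 0,"rz": 0,"dx": -4.5,"dy": -6.5,"dz": 15,"gripper": -0.5},
  {"rx": 0,"ry": 0,"rz": 0,"dx": 0,"dy": 0,"dz": 30,"gripper": -0.5},
  {"rx": 0,"ry": 0,"rz": 0,"dx": 0,"dy": 0,"dz": 30,"gripper": -0.5},
  {"rx": 0,"ry": 0,"rz": 0,"dx": 0,"dy": 0,"dz": 15,"gripper": -0.5},
  {"rx": 0,"ry": 0,"rz": 0,"dx": 0,"dy": 0,"dz": 5,"gripper": -0.5},
  {"rx": 0,"ry": 0,"rz": 0,"dx": 0,"dy": 0,"dz": 0,"gripper": -0.5},
  {"rx": 0,"ry": 0,"rz": 0,"dx": 0,"dy": 0,"dz": 0,"gripper": -0.5},
  {"rx": 0,"ry": 0,"rz": 0,"dx": 0,"dy": 0,"dz": 0,"gripper": -0.5},
])

```text
clock: 28.65
tcp_pos: [0.4329, -0.217, 0.1507]
orientation: [2.31, 2.127, 0.002]
contact_force: [-0.3, -0.5, -3.3]
grip_width: 0.0309
gripper_force: 26.4
```

```bash
python3 - <<'E'
from h import *
c,im=snap("w13"); plan([.4329,-.217,.1303],-4.8); t=r.get_obs()['tcp_pos']
for b in blobs(im): print(b)
for k,p in dict(w500=(.436,-.169,.035),w200=(t[0]-.001,t[1]-.0003,t[2]-.0953)).items():
    m=silhouette(c,p,k,True); mm=cv2.moments(m,True); print(k,m.sum(), (round(mm['m10']/max(mm['m00'],1),1),round(mm['m01']/max(mm['m00'],1),1)), cv2.boundingRect(m))
E
```

```text
yaw0 -4.7 tcp [ 0.4328 -0.2169  0.1506] TURN [ 0.07 -0.01  0.07] n>=1 SHIFT [-0.1  0.1 20.3] n>=1 t=28.7 w 0.0309 F [-0.4 -0.2 -2.7]
(np.int32(740), array([24.1, 48.5]), array([ 18,   0,  12, 110], dtype=int32))
(np.int32(300), array([230.2,  24. ]), array([223,   0,  14,  54], dtype=int32))
(np.int32(49), array([352.8,   5.7]), array([347,   0,  10,  15], dtype=int32))
(np.int32(64), array([373.1,  13.1]), array([371,   0,   6,  29], dtype=int32))
(np.int32(610), array([485.4,  20.4]), array([478,   0,  16,  44], dtype=int32))
(np.int32(242), array([592.4,   3.8]), array([579,   0,  31,  12], dtype=int32))
(np.int32(46), array([102.5,  86.3]), array([100,  75,   7,  25], dtype=int32))
(np.int32(226), array([235.5, 121.3]), array([229,  91,  12,  64], dtype=int32))
(np.int32(33), array([104.8, 107.3]), array([103, 101,   6,  13], dtype=int32))
(np.int32(846), array([ 91.7, 199.8]), array([ 77, 120,  35, 172], dtype=int32))
(np.int32(4747), array([317.4, 174.8]), array([279, 137,  78,  77], dtype=int32))
(np.int32(28), array([107.8, 160.3]), array([105, 153,   6,  16], dtype=int32))
(
[... 916 characters left out ...]
07.5]), array([  5, 299,   7,  19], dtype=int32))
(np.int32(44), array([117.7, 308. ]), array([113, 301,  10,  16], dtype=int32))
(np.int32(83), array([ 13.1, 345.4]), array([  7, 326,  16,  42], dtype=int32))
(np.int32(128), array([100.5, 353.6]), array([ 93, 335,  15,  34], dtype=int32))
(np.int32(275), array([626.8, 360.8]), array([613, 334,  27,  63], dtype=int32))
(np.int32(327), array([612.2, 367.6]), array([598, 342,  26,  66], dtype=int32))
(np.int32(65), array([ 47. , 364.6]), array([ 40, 348,  15,  34], dtype=int32))
(np.int32(32), array([583.3, 356.5]), array([580, 348,   7,  20], dtype=int32))
w500 4953 (317.3, 174.5) (278, 135, 80, 80)
w200 3104 (317.1, 260.0) (288, 227, 59, 66)
```

The 500 g matches its in-hollow prediction within 1 px. The 200 g hangs within 1 mm of its hollow. Lower and release.

Emit:
step_arm([
  {"rx": 0,"ry": 0,"rz": 0,"dx": 0,"dy": -0.6,"dz": 8,"gripper": -0.5},
  {"rx": 0,"ry": 0,"rz": 0,"dx": 0,"dy": 0,"dz": 5,"gripper": -0.5},
  {"rx": 0,"ry": 0,"rz": 0,"dx": 0,"dy": 0,"dz": 4,"gripper": -0.5},
  {"rx": 0,"ry": 0,"rz": 0,"dx": 0,"dy": 0,"dz": 3,"gripper": -0.5},
  {"rx": 0,"ry": 0,"rz": 0,"dx": 0,"dy": 0,"dz": 0,"gripper": -0.5},
  {"rx": 0,"ry": 0,"rz": 0,"dx": 0,"dy": 0,"dz": 0,"gripper": -0.5},
])

```text
clock: 29.45
tcp_pos: [0.4317, -0.2169, 0.1299]
orientation: [-2.311, -2.127, 0.0]
contact_force: [-0.5, -0.3, -2.0]
grip_width: 0.0305
gripper_force: 26.0
```

Emit:
step_arm([
  {"rx": 0,"ry": 0,"rz": 0,"dx": 0,"dy": 0,"dz": 0.7,"gripper": -0.3},
  {"rx": 0,"ry": 0,"rz": 0,"dx": 0,"dy": 0,"dz": 0,"gripper": -0.09},
  {"rx": 0,"ry": 0,"rz": 0,"dx": 0,"dy": 0,"dz": 0,"gripper": -0.09},
  {"rx": 0,"ry": 0,"rz": 0,"dx": 0,"dy": 0,"dz": 0,"gripper": -0.09},
  {"rx": 0,"ry": 0,"rz": 0,"dx": 0,"dy": 0,"dz": -8,"gripper": -0.09},
  {"rx": 0,"ry": 0,"rz": 0,"dx": 0,"dy": 0,"dz": -20,"gripper": -0.09},
  {"rx": 0,"ry": 0,"rz": 0,"dx": 0,"dy": 0,"dz": -40,"gripper": -0.09},
  {"rx": 0,"ry": 0,"rz": 0,"dx": 0,"dy": 0,"dz": -40,"gripper": -0.09},
  {"rx": 0,"ry": 0,"rz": 0,"dx": 0,"dy": 0,"dz": -10,"gripper": -0.09},
  {"rx": 0,"ry": 0,"rz": 0,"dx": 0,"dy": 0,"dz": 0,"gripper": -0.09},
  {"rx": 0,"ry": 0,"rz": 0,"dx": 0,"dy": 0,"dz": 0,"gripper": -0.09},
])

```text
clock: 30.82
tcp_pos: [0.4311, -0.2163, 0.2462]
orientation: [-2.31, -2.127, 0.002]
contact_force: [0.3, -0.2, -1.0]
grip_width: 0.0392
gripper_force: 3.9
```

```bash
python3 - <<'E'
from h import *
plan([.637,-.1334,.245],-4.8)
E
```

```text
yaw0 -4.7 tcp [ 0.4311 -0.2163  0.2462] TURN [-0.12 -0.02  0.07] n>=1 SHIFT [ 99.8 198.2   1.2] n>=4 t=30.8 w 0.0392 F [ 0.3 -0.2 -1. ]
```

Emit:
step_arm([
  {"rx": 0,"ry": 0,"rz": 0,"dx": 10,"dy": 20,"dz": 0,"gripper": -0.09},
  {"rx": 0,"ry": 0,"rz": 0,"dx": 20,"dy": 40,"dz": 0,"gripper": -0.09},
  {"rx": 0,"ry": 0,"rz": 0,"dx": 22,"dy": 44,"dz": 0,"gripper": -0.09},
  {"rx": 0,"ry": 0,"rz": 0,"dx": 22,"dy": 44,"dz": 0,"gripper": -0.09},
  {"rx": 0,"ry": 0,"rz": 0,"dx": 16,"dy": 32,"dz": 0,"gripper": -0.09},
  {"rx": 0,"ry": 0,"rz": 0,"dx": 10,"dy": 18,"dz": 0,"gripper": -0.09},
  {"rx": 0,"ry": 0,"rz": 0,"dx": 0,"dy": 0,"dz": 0,"gripper": -0.09},
  {"rx": 0,"ry": 0,"rz": 0,"dx": 0,"dy": 0,"dz": 0,"gripper": -0.09},
  {"rx": 0,"ry": 0,"rz": 0,"dx": 0,"dy": 0,"dz": 0,"gripper": -0.09},
])

```text
clock: 31.95
tcp_pos: [0.6365, -0.1343, 0.2473]
orientation: [-2.313, -2.125, 0.0]
contact_force: [0.2, -0.2, -1.4]
grip_width: 0.039
gripper_force: 3.9
```

```bash
cat >> h.py <<'E'
G=dict(w500=(.436,-.169,.035),w200=(.4319,-.2173,.035),w100=(.4285,-.2569,.035),w50=(.4256,-.2909,.035),w20=(.4230,-.3193,.035))
def check(c,im,P):
    bl=blobs(im,80)
    for k,p in P.items():
        m=silhouette(c,p,k,True)
        if m.sum()<50: print(k,"out of view"); continue
        mm=cv2.moments(m,True); q=np.array([mm['m10'],mm['m01']])/mm['m00']; b=min(bl,key=lambda b:np.hypot(*(b[1]-q)))
        x,y,w,h=cv2.boundingRect(m); X,Y,Wd,H=b[2]
        print(k,"pred",q.round(1),m.sum(),(x,x+w,y,y+h),"seen",b[1],b[0],(X,X+Wd,Y,Y+H))
E
python3 - <<'E'
from h import *
c,im=snap("w14"); plan([.637,-.1334,.2106],-4.8)
check(c,im,dict(w100=(.637,-.1334,.12),w50=(.5727,-.1974,.12),w20=(.626,-.2198,.12),w500=G['w500'],w200=G['w200']))
E
```

```text
yaw0 -4.8 tcp [ 0.6367 -0.1342  0.2475] TURN [-0.01 -0.02 -0.03] n>=1 SHIFT [ 0.8  0.3 36.9] n>=1 t=32.0 w 0.0387 F [ 1.  -0.1 -0.4]
w100 pred [319.9 241.3] 1469 (300, 341, 219, 264) seen [321.6 240.4] 1227 (np.int32(303), np.int32(341), np.int32(219), np.int32(261))
w50 pred [241.  329.9] 828 (226, 257, 313, 349) seen [316.3 349.6] 342 (np.int32(307), np.int32(327), np.int32(338), np.int32(362))
w20 pred [315.3 349.4] 471 (305, 326, 337, 364) seen [316.3 349.6] 342 (np.int32(307), np.int32(327), np.int32(338), np.int32(362))
w500 pred [122.9 270.2] 2015 (98, 150, 245, 297) seen [121.1 271.4] 1634 (np.int32(99), np.int32(146), np.int32(247), np.int32(297))
w200 pred [132.6 312.3] 1026 (115, 152, 293, 331) seen [128.9 315.3] 648 (np.int32(116), np.int32(144), np.int32(301), np.int32(330))
```

Emit:
step_arm([
  {"rx": 0,"ry": 0,"rz": 0,"dx": 1,"dy": 0.9,"dz": 10,"gripper": -0.09},
  {"rx": 0,"ry": 0,"rz": 0,"dx": 0,"dy": 0,"dz": 15,"gripper": -0.09},
  {"rx": 0,"ry": 0,"rz": 0,"dx": 0,"dy": 0,"dz": 8,"gripper": -0.09},
  {"rx": 0,"ry": 0,"rz": 0,"dx": 0,"dy": 0,"dz": 3.7,"gripper": -0.09},
  {"rx": 0,"ry": 0,"rz": 0,"dx": 0,"dy": 0,"dz": 0,"gripper": -0.09},
  {"rx": 0,"ry": 0,"rz": 0,"dx": 0,"dy": 0,"dz": 0,"gripper": -0.15},
  {"rx": 0,"ry": 0,"rz": 0,"dx": 0,"dy": 0,"dz": 0,"gripper": -0.3},
  {"rx": 0,"ry": 0,"rz": 0,"dx": 0,"dy": 0,"dz": 0,"gripper": -0.5},
  {"rx": 0,"ry": 0,"rz": 0,"dx": 0,"dy": 0,"dz": 0,"gripper": -0.5},
  {"rx": 0,"ry": 0,"rz": 0,"dx": 0,"dy": 0,"dz": 0,"gripper": -0.5},
])

```text
clock: 33.25
tcp_pos: [0.6385, -0.1328, 0.2111]
orientation: [2.311, 2.127, 0.001]
contact_force: [-1.7, -0.0, 3.3]
grip_width: 0.0292
gripper_force: 25.7
```

```bash
python3 - <<'E'
from h import *
t=r.get_obs()['tcp_pos']; w=np.array([.6376,-.1331]); tg=np.array(G['w100'][:2])+t[:2]-w
print(tg); plan([*tg,t[2]-.085],-4.8)
E
```

```text
[ 0.42942564 -0.25659286]
yaw0 -4.7 tcp [ 0.6385 -0.1328  0.2111] TURN [0.03 0.   0.05] n>=1 SHIFT [-140.9 -198.    85. ] n>=4 t=33.2 w 0.0292 F [-1.7 -0.   3.3]
```

Emit:
step_arm([
  {"rx": 0,"ry": 0,"rz": 0,"dx": 0,"dy": 0,"dz": -5,"gripper": -0.5},
  {"rx": 0,"ry": 0,"rz": 0,"dx": 0,"dy": 0,"dz": -15,"gripper": -0.5},
  {"rx": 0,"ry": 0,"rz": 0,"dx": 0,"dy": 0,"dz": -20,"gripper": -0.5},
  {"rx": 0,"ry": 0,"rz": 0,"dx": -14,"dy": -20,"dz": 0,"gripper": -0.5},
  {"rx": 0,"ry": 0,"rz": 0,"dx": -26,"dy": -38,"dz": 0,"gripper": -0.5},
  {"rx": 0,"ry": 0,"rz": 0,"dx": -32,"dy": -45,"dz": 0,"gripper": -0.5},
  {"rx": 0,"ry": 0,"rz": 0,"dx": -32,"dy": -45,"dz": 0,"gripper": -0.5},
  {"rx": 0,"ry": 0,"rz": 0,"dx": -22,"dy": -30,"dz": 0,"gripper": -0.5},
  {"rx": 0,"ry": 0,"rz": 0,"dx": -10,"dy": -14,"dz": 10,"gripper": -0.5},
  {"rx": 0,"ry": 0,"rz": 0,"dx": -4.9,"dy": -6.2,"dz": 25,"gripper": -0.5},
  {"rx": 0,"ry": 0,"rz": 0,"dx": 0,"dy": 0,"dz": 35,"gripper": -0.5},
  {"rx": 0,"ry": 0,"rz": 0,"dx": 0,"dy": 0,"dz": 25,"gripper": -0.5},
  {"rx": 0,"ry": 0,"rz": 0,"dx": 0,"dy": 0,"dz": 10,"gripper": -0.5},
  {"rx": 0,"ry": 0,"rz": 0,"dx": 0,"dy": 0,"dz": 0,"gripper": -0.5},
  {"rx": 0,"ry": 0,"rz": 0,"dx": 0,"dy": 0,"dz": 0,"gripper": -0.5},
  {"rx": 0,"ry": 0,"rz": 0,"dx": 0,"dy": 0,"dz": 0,"gripper": -0.5},
])

```text
clock: 35.25
tcp_pos: [0.4299, -0.2569, 0.1465]
orientation: [2.31, 2.127, 0.002]
contact_force: [0.0, 0.7, -2.1]
grip_width: 0.0293
gripper_force: 26.1
```

```bash
python3 - <<'E'
from h import *
c,im=snap("w15"); t=r.get_obs()['tcp_pos']; plan([.4294,-.2566,.1261],-4.8)
check(c,im,dict(w500=G['w500'],w200=G['w200'],w100=(t[0]-.0009,t[1]-.0003,t[2]-.0911)))
E
```

```text
yaw0 -4.7 tcp [ 0.4298 -0.2568  0.1464] TURN [0.09 0.01 0.07] n>=1 SHIFT [ 0.1 -0.4 20.3] n>=1 t=35.3 w 0.0296 F [ 0.3  0.6 -0.9]
w500 pred [316.7 101.7] 5235 (276, 359, 62, 143) seen [315.6 105.9] 4400 (np.int32(277), np.int32(358), np.int32(63), np.int32(142))
w200 pred [316.8 187.9] 2623 (288, 346, 159, 218) seen [316.1 187.7] 2434 (np.int32(288), np.int32(345), np.int32(159), np.int32(216))
w100 pred [317.2 260.4] 1995 (294, 341, 234, 287) seen [319.1 257.9] 1288 (np.int32(297), np.int32(343), np.int32(234), np.int32(285))
```

Emit:
step_arm([
  {"rx": 0,"ry": 0,"rz": 0,"dx": 0,"dy": -1.2,"dz": 8,"gripper": -0.5},
  {"rx": 0,"ry": 0,"rz": 0,"dx": 0,"dy": 0,"dz": 5,"gripper": -0.5},
  {"rx": 0,"ry": 0,"rz": 0,"dx": 0,"dy": 0,"dz": 4,"gripper": -0.5},
  {"rx": 0,"ry": 0,"rz": 0,"dx": 0,"dy": 0,"dz": 3,"gripper": -0.5},
  {"rx": 0,"ry": 0,"rz": 0,"dx": 0,"dy": 0,"dz": 0,"gripper": -0.5},
  {"rx": 0,"ry": 0,"rz": 0,"dx": 0,"dy": 0,"dz": 0,"gripper": -0.5},
])

```text
clock: 36.05
tcp_pos: [0.4279, -0.2566, 0.1256]
orientation: [-2.311, -2.127, 0.0]
contact_force: [-0.7, -1.0, -1.6]
grip_width: 0.0298
gripper_force: 26.1
```

Emit:
step_arm([
  {"rx": 0,"ry": 0,"rz": 0,"dx": 0,"dy": 0,"dz": 0.5,"gripper": -0.3},
  {"rx": 0,"ry": 0,"rz": 0,"dx": 0,"dy": 0,"dz": 0,"gripper": -0.09},
  {"rx": 0,"ry": 0,"rz": 0,"dx": 0,"dy": 0,"dz": 0,"gripper": -0.09},
  {"rx": 0,"ry": 0,"rz": 0,"dx": 0,"dy": 0,"dz": 0,"gripper": -0.09},
  {"rx": 0,"ry": 0,"rz": 0,"dx": 0,"dy": 0,"dz": -8,"gripper": -0.09},
  {"rx": 0,"ry": 0,"rz": 0,"dx": 0,"dy": 0,"dz": -20,"gripper": -0.09},
  {"rx": 0,"ry": 0,"rz": 0,"dx": 0,"dy": 0,"dz": -40,"gripper": -0.09},
  {"rx": 0,"ry": 0,"rz": 0,"dx": 0,"dy": 0,"dz": -40,"gripper": -0.09},
  {"rx": 0,"ry": 0,"rz": 0,"dx": 0,"dy": 0,"dz": -10,"gripper": -0.09},
  {"rx": 0,"ry": 0,"rz": 0,"dx": 0,"dy": 0,"dz": 0,"gripper": -0.09},
  {"rx": 0,"ry": 0,"rz": 0,"dx": 0,"dy": 0,"dz": 0,"gripper": -0.09},
])

```text
clock: 37.42
tcp_pos: [0.4274, -0.2559, 0.242]
orientation: [-2.31, -2.127, 0.001]
contact_force: [0.4, 0.2, -1.5]
grip_width: 0.0393
gripper_force: 3.9
```

```bash
python3 - <<'E'
from h import *
plan([.5727,-.1974,.235],-4.8)
E
```

```text
yaw0 -4.7 tcp [ 0.4274 -0.2559  0.242 ] TURN [-0.12 -0.04  0.07] n>=1 SHIFT [ 70.5 139.9   7. ] n>=3 t=37.4 w 0.0393 F [ 0.4  0.2 -1.5]
```

Emit:
step_arm([
  {"rx": 0,"ry": 0,"rz": 0,"dx": 10,"dy": 20,"dz": 0,"gripper": -0.09},
  {"rx": 0,"ry": 0,"rz": 0,"dx": 20,"dy": 40,"dz": 0,"gripper": -0.09},
  {"rx": 0,"ry": 0,"rz": 0,"dx": 20,"dy": 40,"dz": 0,"gripper": -0.09},
  {"rx": 0,"ry": 0,"rz": 0,"dx": 14,"dy": 28,"dz": 0,"gripper": -0.09},
  {"rx": 0,"ry": 0,"rz": 0,"dx": 6.5,"dy": 12,"dz": 5,"gripper": -0.09},
  {"rx": 0,"ry": 0,"rz": 0,"dx": 0,"dy": 0,"dz": 0,"gripper": -0.09},
  {"rx": 0,"ry": 0,"rz": 0,"dx": 0,"dy": 0,"dz": 0,"gripper": -0.09},
  {"rx": 0,"ry": 0,"rz": 0,"dx": 0,"dy": 0,"dz": 0,"gripper": -0.09},
])

```text
clock: 38.42
tcp_pos: [0.5724, -0.1988, 0.2385]
orientation: [-2.313, -2.125, -0.0]
contact_force: [0.1, -0.3, -0.6]
grip_width: 0.0385
gripper_force: 3.9
```

```bash
python3 - <<'E'
from h import *
c,im=snap("w16"); plan([.5727,-.1974,.2066],-4.8)
check(c,im,dict(w50=(.5727,-.1974,.12),w20=(.626,-.2198,.12),w500=G['w500'],w200=G['w200'],w100=G['w100']))
E
```

```text
yaw0 -4.8 tcp [ 0.5726 -0.1986  0.2385] TURN [ 0.02 -0.02 -0.04] n>=1 SHIFT [ 1.2  0.  31.9] n>=1 t=38.5 w 0.0389 F [ 0.3  0.7 -1.3]
w50 pred [319.6 243.2] 970 (304, 336, 225, 262) seen [320.  243.9] 779 (np.int32(305), np.int32(336), np.int32(227), np.int32(261))
w20 pred [400.4 267.1] 559 (388, 414, 254, 281) seen [403.  268.1] 358 (np.int32(393), np.int32(414), np.int32(258), np.int32(279))
w500 pred [163.  201.5] 2462 (134, 193, 175, 230) seen [161.6 202.2] 2132 (np.int32(136), np.int32(190), np.int32(176), np.int32(230))
w200 pred [170.4 252.2] 1264 (150, 192, 232, 273) seen [168.6 252.9] 1003 (np.int32(151), np.int32(188), np.int32(234), np.int32(272))
w100 pred [176.3 290.6] 781 (161, 193, 274, 307) seen [174.4 291.8] 566 (np.int32(162), np.int32(190), np.int32(277), np.int32(306))
```

Emit:
step_arm([
  {"rx": 0,"ry": 0,"rz": 0,"dx": 1,"dy": 0.2,"dz": 10,"gripper": -0.09},
  {"rx": 0,"ry": 0,"rz": 0,"dx": 0,"dy": 0,"dz": 12,"gripper": -0.09},
  {"rx": 0,"ry": 0,"rz": 0,"dx": 0,"dy": 0,"dz": 7,"gripper": -0.09},
  {"rx": 0,"ry": 0,"rz": 0,"dx": 0,"dy": 0,"dz": 2.9,"gripper": -0.09},
  {"rx": 0,"ry": 0,"rz": 0,"dx": 0,"dy": 0,"dz": 0,"gripper": -0.09},
  {"rx": 0,"ry": 0,"rz": 0,"dx": 0,"dy": 0,"dz": 0,"gripper": -0.15},
  {"rx": 0,"ry": 0,"rz": 0,"dx": 0,"dy": 0,"dz": 0,"gripper": -0.3},
  {"rx": 0,"ry": 0,"rz": 0,"dx": 0,"dy": 0,"dz": 0,"gripper": -0.5},
  {"rx": 0,"ry": 0,"rz": 0,"dx": 0,"dy": 0,"dz": 0,"gripper": -0.5},
  {"rx": 0,"ry": 0,"rz": 0,"dx": 0,"dy": 0,"dz": 0,"gripper": -0.5},
])

```text
clock: 39.72
tcp_pos: [0.5738, -0.197, 0.2065]
orientation: [2.311, 2.127, 0.0]
contact_force: [-0.5, -0.1, 0.3]
grip_width: 0.0286
gripper_force: 25.6
```

```bash
python3 - <<'E'
from h import *
t=r.get_obs()['tcp_pos']; w=np.array([.5729,-.1976]); tg=np.array(G['w50'][:2])+t[:2]-w
print(tg); plan([*tg,t[2]-.085],-4.8)
E
```

```text
[ 0.42654288 -0.29031424]
yaw0 -4.7 tcp [ 0.5738 -0.197   0.2065] TURN [0.03 0.01 0.06] n>=1 SHIFT [-105.3 -139.    85. ] n>=3 t=39.7 w 0.0286 F [-0.5 -0.1  0.3]
```

Emit:
step_arm([
  {"rx": 0,"ry": 0,"rz": 0,"dx": 0,"dy": 0,"dz": -5,"gripper": -0.5},
  {"rx": 0,"ry": 0,"rz": 0,"dx": 0,"dy": 0,"dz": -15,"gripper": -0.5},
  {"rx": 0,"ry": 0,"rz": 0,"dx": 0,"dy": 0,"dz": -10,"gripper": -0.5},
  {"rx": 0,"ry": 0,"rz": 0,"dx": -12,"dy": -16,"dz": 0,"gripper": -0.5},
  {"rx": 0,"ry": 0,"rz": 0,"dx": -24,"dy": -32,"dz": 0,"gripper": -0.5},
  {"rx": 0,"ry": 0,"rz": 0,"dx": -28,"dy": -38,"dz": 0,"gripper": -0.5},
  {"rx": 0,"ry": 0,"rz": 0,"dx": -24,"dy": -32,"dz": 0,"gripper": -0.5},
  {"rx": 0,"ry": 0,"rz": 0,"dx": -12,"dy": -16,"dz": 5,"gripper": -0.5},
  {"rx": 0,"ry": 0,"rz": 0,"dx": -5.3,"dy": -6,"dz": 20,"gripper": -0.5},
  {"rx": 0,"ry": 0,"rz": 0,"dx": 0,"dy": 0,"dz": 35,"gripper": -0.5},
  {"rx": 0,"ry": 0,"rz": 0,"dx": 0,"dy": 0,"dz": 25,"gripper": -0.5},
  {"rx": 0,"ry": 0,"rz": 0,"dx": 0,"dy": 0,"dz": 10,"gripper": -0.5},
  {"rx": 0,"ry": 0,"rz": 0,"dx": 0,"dy": 0,"dz": 0,"gripper": -0.5},
  {"rx": 0,"ry": 0,"rz": 0,"dx": 0,"dy": 0,"dz": 0,"gripper": -0.5},
  {"rx": 0,"ry": 0,"rz": 0,"dx": 0,"dy": 0,"dz": 0,"gripper": -0.5},
])

```text
clock: 41.6
tcp_pos: [0.426, -0.2905, 0.1421]
orientation: [2.31, 2.127, 0.001]
contact_force: [-0.5, 0.1, -1.1]
grip_width: 0.0289
gripper_force: 25.9
```

```bash
python3 - <<'E'
from h import *
c,im=snap("w17"); t=r.get_obs()['tcp_pos']; plan([.4265,-.2903,.1215],-4.8)
check(c,im,dict(w500=G['w500'],w200=G['w200'],w100=G['w100'],w50=(t[0]-.0009,t[1]-.0006,t[2]-.0865)))
E
```

```text
yaw0 -4.7 tcp [ 0.4259 -0.2904  0.142 ] TURN [0.08 0.01 0.07] n>=1 SHIFT [ 0.2  0.6 20.5] n>=1 t=41.6 w 0.0285 F [-0.5  0.9 -1.4]
w500 pred [318.8  42.9] 5651 (277, 361, 1, 87) seen [313.8  50. ] 3566 (np.int32(278), np.int32(361), np.int32(0), np.int32(87))
w200 pred [318.6 128.7] 2760 (289, 349, 100, 159) seen [317.6 129.3] 2450 (np.int32(289), np.int32(348), np.int32(100), np.int32(157))
w100 pred [318.4 197.7] 1718 (296, 342, 174, 222) seen [317.6 198.5] 1443 (np.int32(296), np.int32(341), np.int32(174), np.int32(220))
w50 pred [317.2 262.2] 1271 (299, 336, 241, 284) seen [318.8 261.1] 713 (np.int32(301), np.int32(334), np.int32(241), np.int32(282))
```

Emit:
step_arm([
  {"rx": 0,"ry": 0,"rz": 0,"dx": 0,"dy": 0,"dz": 8,"gripper": -0.5},
  {"rx": 0,"ry": 0,"rz": 0,"dx": 0,"dy": 0,"dz": 5,"gripper": -0.5},
  {"rx": 0,"ry": 0,"rz": 0,"dx": 0,"dy": 0,"dz": 4,"gripper": -0.5},
  {"rx": 0,"ry": 0,"rz": 0,"dx": 0,"dy": 0,"dz": 3,"gripper": -0.5},
  {"rx": 0,"ry": 0,"rz": 0,"dx": 0,"dy": 0,"dz": 0,"gripper": -0.5},
  {"rx": 0,"ry": 0,"rz": 0,"dx": 0,"dy": 0,"dz": 0,"gripper": -0.5},
])

```text
clock: 42.4
tcp_pos: [0.4255, -0.2903, 0.1213]
orientation: [2.311, 2.127, 0.0]
contact_force: [-0.9, 0.8, -0.7]
grip_width: 0.0284
gripper_force: 25.8
```

Emit:
step_arm([
  {"rx": 0,"ry": 0,"rz": 0,"dx": 0,"dy": 0,"dz": 0.5,"gripper": -0.3},
  {"rx": 0,"ry": 0,"rz": 0,"dx": 0,"dy": 0,"dz": 0,"gripper": -0.09},
  {"rx": 0,"ry": 0,"rz": 0,"dx": 0,"dy": 0,"dz": 0,"gripper": -0.09},
  {"rx": 0,"ry": 0,"rz": 0,"dx": 0,"dy": 0,"dz": 0,"gripper": -0.09},
  {"rx": 0,"ry": 0,"rz": 0,"dx": 0,"dy": 0,"dz": -8,"gripper": -0.09},
  {"rx": 0,"ry": 0,"rz": 0,"dx": 0,"dy": 0,"dz": -20,"gripper": -0.09},
  {"rx": 0,"ry": 0,"rz": 0,"dx": 0,"dy": 0,"dz": -40,"gripper": -0.09},
  {"rx": 0,"ry": 0,"rz": 0,"dx": 0,"dy": 0,"dz": -35,"gripper": -0.09},
  {"rx": 0,"ry": 0,"rz": 0,"dx": 0,"dy": 0,"dz": -10,"gripper": -0.09},
  {"rx": 0,"ry": 0,"rz": 0,"dx": 0,"dy": 0,"dz": 0,"gripper": -0.09},
  {"rx": 0,"ry": 0,"rz": 0,"dx": 0,"dy": 0,"dz": 0,"gripper": -0.09},
])

```text
clock: 43.78
tcp_pos: [0.4249, -0.2897, 0.2327]
orientation: [-2.31, -2.127, 0.001]
contact_force: [0.4, -0.4, -0.7]
grip_width: 0.0391
gripper_force: 3.9
```

```bash
python3 - <<'E'
from h import *
plan([.627,-.2198,.232],-4.8)
E
```

```text
yaw0 -4.7 tcp [ 0.4249 -0.2897  0.2327] TURN [-0.1  -0.04  0.07] n>=1 SHIFT [ 86.5 195.6   0.7] n>=4 t=43.8 w 0.0391 F [ 0.4 -0.4 -0.7]
```

Emit:
step_arm([
  {"rx": 0,"ry": 0,"rz": 0,"dx": 9,"dy": 20,"dz": 0,"gripper": -0.09},
  {"rx": 0,"ry": 0,"rz": 0,"dx": 18,"dy": 40,"dz": 0,"gripper": -0.09},
  {"rx": 0,"ry": 0,"rz": 0,"dx": 20,"dy": 45,"dz": 0,"gripper": -0.09},
  {"rx": 0,"ry": 0,"rz": 0,"dx": 20,"dy": 45,"dz": 0,"gripper": -0.09},
  {"rx": 0,"ry": 0,"rz": 0,"dx": 13,"dy": 30,"dz": 0,"gripper": -0.09},
  {"rx": 0,"ry": 0,"rz": 0,"dx": 7.3,"dy": 16,"dz": 0,"gripper": -0.09},
  {"rx": 0,"ry": 0,"rz": 0,"dx": 0,"dy": 0,"dz": 0,"gripper": -0.09},
  {"rx": 0,"ry": 0,"rz": 0,"dx": 0,"dy": 0,"dz": 0,"gripper": -0.09},
  {"rx": 0,"ry": 0,"rz": 0,"dx": 0,"dy": 0,"dz": 0,"gripper": -0.09},
])

```text
clock: 44.9
tcp_pos: [0.6268, -0.2205, 0.2341]
orientation: [-2.314, -2.125, -0.0]
contact_force: [-0.2, 0.6, -1.2]
grip_width: 0.0386
gripper_force: 3.9
```

```bash
python3 - <<'E'
from h import *
c,im=snap("w18"); plan([.627,-.2198,.2013],-4.8)
check(c,im,dict(w20=(.627,-.2198,.12),w500=G['w500'],w200=G['w200'],w100=G['w100'],w50=G['w50']))
E
```

```text
yaw0 -4.8 tcp [ 0.627  -0.2202  0.2341] TURN [ 0.01 -0.02 -0.04] n>=1 SHIFT [ 0.4 -0.  32.8] n>=1 t=45.0 w 0.0386 F [-0.1 -0.7 -1. ]
w20 pred [319.6 244.8] 579 (307, 333, 231, 259) seen [319.3 244.7] 439 (np.int32(308), np.int32(331), np.int32(232), np.int32(257))
w500 pred [107.3 185.9] 2354 (79, 137, 161, 213) seen [104.5 186. ] 1849 (np.int32(81), np.int32(132), np.int32(162), np.int32(213))
w200 pred [115.1 235.7] 1227 (95, 137, 216, 256) seen [110.6 237.6] 791 (np.int32(96), np.int32(127), np.int32(221), np.int32(255))
w100 pred [122.3 274.2] 761 (107, 139, 258, 290) seen [120.  275.1] 542 (np.int32(107), np.int32(135), np.int32(261), np.int32(289))
w50 pred [128.9 304.9] 466 (117, 142, 292, 318) seen [126.7 305.8] 299 (np.int32(118), np.int32(139), np.int32(295), np.int32(316))
```

Emit:
step_arm([
  {"rx": 0,"ry": 0,"rz": 0,"dx": 0.4,"dy": 0,"dz": 10,"gripper": -0.09},
  {"rx": 0,"ry": 0,"rz": 0,"dx": 0,"dy": 0,"dz": 12,"gripper": -0.09},
  {"rx": 0,"ry": 0,"rz": 0,"dx": 0,"dy": 0,"dz": 7,"gripper": -0.09},
  {"rx": 0,"ry": 0,"rz": 0,"dx": 0,"dy": 0,"dz": 3.9,"gripper": -0.09},
  {"rx": 0,"ry": 0,"rz": 0,"dx": 0,"dy": 0,"dz": 0,"gripper": -0.09},
  {"rx": 0,"ry": 0,"rz": 0,"dx": 0,"dy": 0,"dz": 0,"gripper": -0.15},
  {"rx": 0,"ry": 0,"rz": 0,"dx": 0,"dy": 0,"dz": 0,"gripper": -0.3},
  {"rx": 0,"ry": 0,"rz": 0,"dx": 0,"dy": 0,"dz": 0,"gripper": -0.5},
  {"rx": 0,"ry": 0,"rz": 0,"dx": 0,"dy": 0,"dz": 0,"gripper": -0.5},
  {"rx": 0,"ry": 0,"rz": 0,"dx": 0,"dy": 0,"dz": 0,"gripper": -0.5},
])

```text
clock: 46.2
tcp_pos: [0.6282, -0.2191, 0.2011]
orientation: [2.311, 2.127, 0.0]
contact_force: [0.5, -0.4, -0.1]
grip_width: 0.0282
gripper_force: 25.6
```

```bash
python3 - <<'E'
from h import *
t=r.get_obs()['tcp_pos']; w=np.array([.627,-.2198]); tg=np.array(G['w20'][:2])+t[:2]-w
print(tg); plan([*tg,t[2]-.085],-4.8)
E
```

```text
[ 0.42418789 -0.31861279]
yaw0 -4.7 tcp [ 0.6282 -0.2191  0.2011] TURN [0.03 0.01 0.06] n>=1 SHIFT [-116.2 -195.    85. ] n>=4 t=46.2 w 0.0282 F [ 0.5 -0.4 -0.1]
```

Emit:
step_arm([
  {"rx": 0,"ry": 0,"rz": 0,"dx": 0,"dy": 0,"dz": -5,"gripper": -0.5},
  {"rx": 0,"ry": 0,"rz": 0,"dx": 0,"dy": 0,"dz": -15,"gripper": -0.5},
  {"rx": 0,"ry": 0,"rz": 0,"dx": 0,"dy": 0,"dz": -10,"gripper": -0.5},
  {"rx": 0,"ry": 0,"rz": 0,"dx": -12,"dy": -20,"dz": 0,"gripper": -0.5},
  {"rx": 0,"ry": 0,"rz": 0,"dx": -22,"dy": -38,"dz": 0,"gripper": -0.5},
  {"rx": 0,"ry": 0,"rz": 0,"dx": -26,"dy": -44,"dz": 0,"gripper": -0.5},
  {"rx": 0,"ry": 0,"rz": 0,"dx": -26,"dy": -44,"dz": 0,"gripper": -0.5},
  {"rx": 0,"ry": 0,"rz": 0,"dx": -18,"dy": -30,"dz": 0,"gripper": -0.5},
  {"rx": 0,"ry": 0,"rz": 0,"dx": -8,"dy": -14,"dz": 5,"gripper": -0.5},
  {"rx": 0,"ry": 0,"rz": 0,"dx": -4.2,"dy": -6,"dz": 20,"gripper": -0.5},
  {"rx": 0,"ry": 0,"rz": 0,"dx": 0,"dy": 0,"dz": 35,"gripper": -0.5},
  {"rx": 0,"ry": 0,"rz": 0,"dx": 0,"dy": 0,"dz": 25,"gripper": -0.5},
  {"rx": 0,"ry": 0,"rz": 0,"dx": 0,"dy": 0,"dz": 10,"gripper": -0.5},
  {"rx": 0,"ry": 0,"rz": 0,"dx": 0,"dy": 0,"dz": 0,"gripper": -0.5},
  {"rx": 0,"ry": 0,"rz": 0,"dx": 0,"dy": 0,"dz": 0,"gripper": -0.5},
  {"rx": 0,"ry": 0,"rz": 0,"dx": 0,"dy": 0,"dz": 0,"gripper": -0.5},
])

```text
clock: 48.2
tcp_pos: [0.4236, -0.319, 0.1367]
orientation: [2.31, 2.127, 0.001]
contact_force: [0.3, 0.6, -1.3]
grip_width: 0.0277
gripper_force: 25.8
```

```bash
python3 - <<'E'
from h import *
c,im=snap("w19"); t=r.get_obs()['tcp_pos']; plan([.4242,-.3186,.1161],-4.8)
check(c,im,dict(w200=G['w200'],w100=G['w100'],w50=G['w50'],w20=(t[0]-.0012,t[1]-.0007,t[2]-.0811)))
E
```

```text
yaw0 -4.7 tcp [ 0.4236 -0.3188  0.1366] TURN [0.08 0.02 0.07] n>=1 SHIFT [ 0.3  0.6 20.5] n>=1 t=48.2 w 0.0279 F [ 0.2 -0.1 -1.4]
w200 pred [318.4  77.4] 2974 (288, 350, 47, 110) seen [316.8  78.3] 2455 (np.int32(288), np.int32(349), np.int32(47), np.int32(108))
w100 pred [318.2 149. ] 1770 (295, 343, 126, 173) seen [317.  149.2] 1524 (np.int32(295), np.int32(341), np.int32(125), np.int32(171))
w50 pred [318.4 207.3] 1108 (301, 337, 188, 227) seen [317.3 207.5] 936 (np.int32(300), np.int32(336), np.int32(189), np.int32(225))
w20 pred [317.  263.3] 775 (303, 332, 247, 280) seen [319.3 264. ] 362 (np.int32(307), np.int32(328), np.int32(249), np.int32(279))
```

Emit:
step_arm([
  {"rx": 0,"ry": 0,"rz": 0,"dx": 0,"dy": 0,"dz": 8,"gripper": -0.5},
  {"rx": 0,"ry": 0,"rz": 0,"dx": 0,"dy": 0,"dz": 5,"gripper": -0.5},
  {"rx": 0,"ry": 0,"rz": 0,"dx": 0,"dy": 0,"dz": 4,"gripper": -0.5},
  {"rx": 0,"ry": 0,"rz": 0,"dx": 0,"dy": 0,"dz": 3,"gripper": -0.5},
  {"rx": 0,"ry": 0,"rz": 0,"dx": 0,"dy": 0,"dz": 0,"gripper": -0.5},
  {"rx": 0,"ry": 0,"rz": 0,"dx": 0,"dy": 0,"dz": 0,"gripper": -0.5},
])

```text
clock: 49.0
tcp_pos: [0.4232, -0.3187, 0.1159]
orientation: [2.311, 2.127, 0.0]
contact_force: [-1.9, -0.0, -0.0]
grip_width: 0.028
gripper_force: 25.8
```

Emit:
step_arm([
  {"rx": 0,"ry": 0,"rz": 0,"dx": 0,"dy": 0,"dz": 0.4,"gripper": -0.3},
  {"rx": 0,"ry": 0,"rz": 0,"dx": 0,"dy": 0,"dz": 0,"gripper": -0.09},
  {"rx": 0,"ry": 0,"rz": 0,"dx": 0,"dy": 0,"dz": 0,"gripper": -0.09},
  {"rx": 0,"ry": 0,"rz": 0,"dx": 0,"dy": 0,"dz": 0,"gripper": -0.09},
  {"rx": 0,"ry": 0,"rz": 0,"dx": 0,"dy": 0,"dz": -8,"gripper": -0.09},
  {"rx": 0,"ry": 0,"rz": 0,"dx": 0,"dy": 0,"dz": -20,"gripper": -0.09},
  {"rx": 0,"ry": 0,"rz": 0,"dx": 0,"dy": 0,"dz": -32,"gripper": -0.09},
  {"rx": 0,"ry": 0,"rz": 0,"dx": -15,"dy": 0,"dz": 0,"gripper": -0.09},
  {"rx": 0,"ry": 0,"rz": 0,"dx": -18,"dy": 0,"dz": 0,"gripper": -0.09},
  {"rx": 0,"ry": 0,"rz": 0,"dx": 0,"dy": 0,"dz": 0,"gripper": -0.09},
  {"rx": 0,"ry": 0,"rz": 0,"dx": 0,"dy": 0,"dz": 0,"gripper": -0.09},
])

```text
clock: 50.38
tcp_pos: [0.4201, -0.3512, 0.1752]
orientation: [-2.311, -2.127, 0.0]
contact_force: [0.2, 0.8, -0.5]
grip_width: 0.0393
gripper_force: 3.9
```

```bash
python3 - <<'E'
from h import *
c,im=snap("w20"); plan([.4214,-.3518,.0862],-4.8)
check(c,im,{k:G[k] for k in('w200','w100','w50','w20')})
E
```

```text
yaw0 -4.7 tcp [ 0.4202 -0.3509  0.1752] TURN [-0.04 -0.04  0.07] n>=1 SHIFT [-0.8  1.2 89. ] n>=2 t=50.4 w 0.0391 F [ 0.6 -0.1 -0.8]
w200 pred [320.3  41. ] 2200 (295, 347, 15, 69) seen [319.   40.5] 1855 (np.int32(295), np.int32(346), np.int32(15), np.int32(67))
w100 pred [320.2  98.8] 1305 (300, 341, 79, 120) seen [319.4  98. ] 1130 (np.int32(300), np.int32(340), np.int32(79), np.int32(117))
w50 pred [320.1 150. ] 768 (305, 336, 135, 166) seen [319.6 149.4] 681 (np.int32(305), np.int32(335), np.int32(135), np.int32(164))
w20 pred [319.7 190.9] 474 (308, 332, 179, 204) seen [319.4 191.1] 378 (np.int32(309), np.int32(331), np.int32(180), np.int32(202))
```

View pics/w20.png

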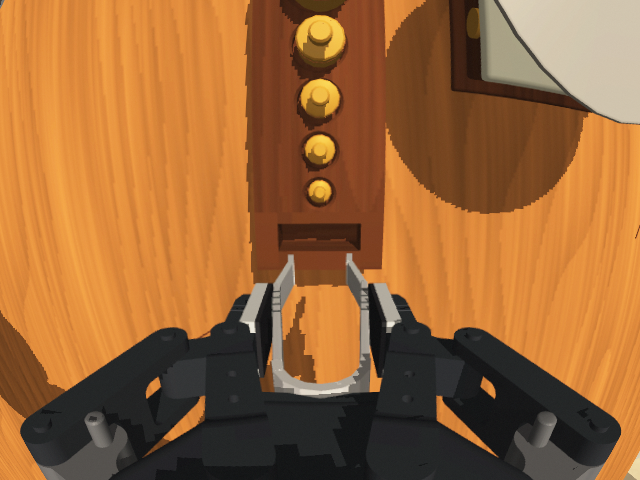

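All small weights stand down in their hollows. The well mouth spans (278–360, 223–250), under the tips. Lower the tongs.

Emit:
step_arm([
  {"rx": 0,"ry": 0,"rz": 0,"dx": -0.8,"dy": 1.0,"dz": 20,"gripper": -0.09},
  {"rx": 0,"ry": 0,"rz": 0,"dx": 0,"dy": 0,"dz": 30,"gripper": -0.09},
  {"rx": 0,"ry": 0,"rz": 0,"dx": 0,"dy": 0,"dz": 14,"gripper": -0.09},
  {"rx": 0,"ry": 0,"rz": 0,"dx": 0,"dy": 0,"dz": 10,"gripper": -0.09},
  {"rx": 0,"ry": 0,"rz": 0,"dx": 0,"dy": 0,"dz": 0,"gripper": -0.09},
  {"rx": 0,"ry": 0,"rz": 0,"dx": 0,"dy": 0,"dz": 0,"gripper": -0.09},
])

```text
clock: 51.18
tcp_pos: [0.4216, -0.3528, 0.1021]
orientation: [2.311, 2.127, 0.0]
contact_force: [1.3, 0.3, -0.7]
grip_width: 0.0385
gripper_force: 3.9
```

Emit:
step_arm([
  {"rx": 0,"ry": 0,"rz": 0,"dx": 0.8,"dy": 0,"dz": 8,"gripper": -0.09},
  {"rx": 0,"ry": 0,"rz": 0,"dx": 0,"dy": 0,"dz": 5,"gripper": -0.09},
  {"rx": 0,"ry": 0,"rz": 0,"dx": 0,"dy": 0,"dz": 2.5,"gripper": -0.09},
  {"rx": 0,"ry": 0,"rz": 0,"dx": 0,"dy": 0,"dz": 0,"gripper": -0.09},
  {"rx": 0,"ry": 0,"rz": 0,"dx": 0,"dy": 0,"dz": 0,"gripper": -0.09},
])

```text
clock: 51.8
tcp_pos: [0.4213, -0.3517, 0.086]
orientation: [2.311, 2.127, 0.0]
contact_force: [0.4, -0.2, -0.3]
grip_width: 0.0385
gripper_force: 3.9
```

Emit:
step_arm([
  {"rx": 0,"ry": 0,"rz": 0,"dx": 0,"dy": 0,"dz": 0.8,"gripper": 0.0},
  {"rx": 0,"ry": 0,"rz": 0,"dx": 0,"dy": 0,"dz": 0,"gripper": 0.05},
  {"rx": 0,"ry": 0,"rz": 0,"dx": 0,"dy": 0,"dz": 0,"gripper": 0.15},
  {"rx": 0,"ry": 0,"rz": 0,"dx": 0,"dy": 0,"dz": 0,"gripper": 0.4},
  {"rx": 0,"ry": 0,"rz": 0,"dx": 0,"dy": 0,"dz": 0,"gripper": 0.7},
  {"rx": 0,"ry": 0,"rz": 0,"dx": 0,"dy": 0,"dz": 0,"gripper": 0.7},
  {"rx": 0,"ry": 0,"rz": 0,"dx": 0,"dy": 0,"dz": 0,"gripper": 0.7},
  {"rx": 0,"ry": 0,"rz": 0,"dx": 0,"dy": 0,"dz": -20,"gripper": 0.7},
  {"rx": 0,"ry": 0,"rz": 0,"dx": 0,"dy": 0,"dz": -45,"gripper": 0.7},
  {"rx": 0,"ry": 0,"rz": 0,"dx": 0,"dy": 0,"dz": -55,"gripper": 0.7},
  {"rx": 0,"ry": 0,"rz": 0,"dx": 0,"dy": 0,"dz": -55,"gripper": 0.7},
  {"rx": 0,"ry": 0,"rz": 0,"dx": 0,"dy": 0,"dz": -30,"gripper": 0.7},
  {"rx": 0,"ry": 0,"rz": 0,"dx": 0,"dy": 0,"dz": 0,"gripper": 0.7},
  {"rx": 0,"ry": 0,"rz": 0,"dx": 0,"dy": 0,"dz": 0,"gripper": 0.7},
])

```text
clock: 53.55
tcp_pos: [0.4209, -0.3512, 0.29]
orientation: [-2.311, -2.127, -0.001]
contact_force: [-0.8, -0.5, 0.5]
grip_width: 0.073
gripper_force: 0.0
```

```bash
python3 - <<'E'
from h import *
c,im=snap("w21"); check(c,im,G); print(proj(c,(.4206,-.3515,.131),True),proj(c,(.4206,-.3515,.045),True))
ct,it=snap("top4","top")
a=im[60:300,180:460]; a=cv2.resize(a,(520,446)); b=cv2.resize(it[180:300,125:245],(280,280)); o=np.zeros((446,800,3),np.uint8); o[:,:520]=a; o[:280,520:]=b; cv2.imwrite("pics/fin.png",o)
print(r.get_obs()['tcp_pos'])
h=cv2.cvtColor(it,cv2.COLOR_BGR2HSV); m=((h[...,1]<40)&(h[...,2]>150)).astype(np.uint8); m[:235]=0;m[285:]=0;m[:,:185]=0;m[:,235:]=0
ys,xs=np.nonzero(m); print(xs.mean() if len(xs) else None,ys.mean() if len(ys) else None,len(xs), proj(ct,(.5067,.3637,.0735)))
E
```

```text
w500 pred [319.5  23.7] 1960 (296, 344, 0, 50) seen [319.5  23.1] 1777 (np.int32(297), np.int32(343), np.int32(0), np.int32(49))
w200 pred [319.1  71.6] 1012 (302, 337, 54, 91) seen [319.1  70.6] 899 (np.int32(302), np.int32(337), np.int32(54), np.int32(90))
w100 pred [319.2 111.8] 604 (306, 334, 98, 126) seen [318.9 110.9] 544 (np.int32(306), np.int32(333), np.int32(98), np.int32(125))
w50 pred [319. 147.] 367 (309, 330, 137, 158) seen [318.9 146.3] 323 (np.int32(309), np.int32(330), np.int32(137), np.int32(157))
w20 pred [318.8 175.2] 236 (311, 328, 167, 184) seen [318.7 175.1] 181 (np.int32(311), np.int32(327), np.int32(168), np.int32(183))
[318.97042692 227.86932378] [319.13186536 207.69780775]
[ 0.42070912 -0.35104604  0.28919304]
192.8816199376947 265.9158878504673 321 [203.76502329 254.17179042]
```

View pics/fin.png

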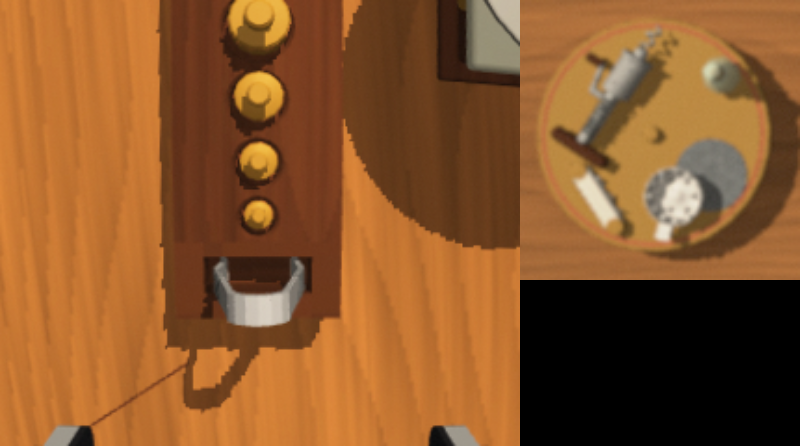

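All weights are down and the tongs stand in the well (bow centred at 258,300 in the crop). But the tastevin has been knocked off the pad: it is now at crop (672,197), with the pad at (712,175) and the handle pointing down the image. I'll go back and reset it.

```bash
python3 - <<'E'
from h import *
c,im=load("top4"); p=onz(c,(190,264.4),.072); print(p, "pad",onz(c,(125+(712-520)/280*120,180+175/280*120),.0475), "pocket end",onz(c,(125+(622-520)/280*120,180+228/280*120),.055))
# silver mask test on old pictures
for n in("w5",):
    c,i=load(n); h=cv2.cvtColor(i,cv2.COLOR_BGR2HSV)
    for q in((321,211),(320,165),(300,183),(360,195),(420,290)): print(q,h[q[1],q[0]])
t=r.get_obs()['tcp_pos']; d=np.r_[p[:2],.29]-t
a=np.radians(75); print("after turn -79.7:", "dx",d@[-np.sin(a),np.cos(a),0]*1000,"dy",d@[np.cos(a),np.sin(a),0]*1000,"dz",-d[2]*1000)
E
```

```text
[0.4805132  0.40053033 0.072     ] pad [0.50462729 0.36027043 0.0475    ] pocket end [0.44605829 0.46190571 0.055     ]
(321, 211) [ 18  19 239]
(320, 165) [ 17  15 242]
(300, 183) [ 16  30 197]
(360, 195) [ 26  13 141]
(420, 290) [15 28 74]
after turn -79.7: dx 136.75597363316916 dy 741.4454666701471 dz -0.8069615156531262
```

Emit:
step_arm([
  {"rx": 0,"ry": 0,"rz": -8,"dx": 0,"dy": 0,"dz": 0,"gripper": 0.8},
  {"rx": 0,"ry": 0,"rz": -9,"dx": 0,"dy": 0,"dz": 0,"gripper": 0.8},
  {"rx": 0,"ry": 0,"rz": -9,"dx": 0,"dy": 0,"dz": 0,"gripper": 0.8},
  {"rx": 0,"ry": 0,"rz": -9,"dx": 0,"dy": 0,"dz": 0,"gripper": 0.8},
  {"rx": 0,"ry": 0,"rz": -9,"dx": 0,"dy": 0,"dz": 0,"gripper": 0.8},
  {"rx": 0,"ry": 0,"rz": -9,"dx": 0,"dy": 0,"dz": 0,"gripper": 0.8},
  {"rx": 0,"ry": 0,"rz": -9,"dx": 0,"dy": 0,"dz": 0,"gripper": 0.8},
  {"rx": 0,"ry": 0,"rz": -9,"dx": 0,"dy": 0,"dz": 0,"gripper": 0.8},
  {"rx": 0,"ry": 0,"rz": -8.7,"dx": 0,"dy": 0,"dz": 0,"gripper": 0.8},
  {"rx": 0,"ry": 0,"rz": 0,"dx": 0,"dy": 0,"dz": 0,"gripper": 0.8},
])

```text
clock: 54.9
tcp_pos: [0.4207, -0.3515, 0.2892]
orientation: [-0.414, -3.112, -0.001]
contact_force: [0.2, 0.5, 0.9]
grip_width: 0.0769
gripper_force: 0.0
```

Emit:
step_arm([
  {"rx": 0,"ry": 0,"rz": 0,"dx": -2,"dy": 20,"dz": 0,"gripper": 0.8},
  {"rx": 0,"ry": 0,"rz": 0,"dx": -4,"dy": 41,"dz": 0,"gripper": 0.8},
  {"rx": 0,"ry": 0,"rz": 0,"dx": -4,"dy": 44,"dz": 0,"gripper": 0.8},
  {"rx": 0,"ry": 0,"rz": 0,"dx": -5,"dy": 54,"dz": 0,"gripper": 0.8},
  {"rx": 0,"ry": 0,"rz": 0,"dx": -5,"dy": 54,"dz": 0,"gripper": 0.8},
  {"rx": 0,"ry": 0,"rz": 0,"dx": -5,"dy": 54,"dz": 0,"gripper": 0.8},
  {"rx": 0,"ry": 0,"rz": 0,"dx": -5,"dy": 54,"dz": 0,"gripper": 0.8},
  {"rx": 0,"ry": 0,"rz": 0,"dx": -5,"dy": 52,"dz": 0,"gripper": 0.8},
  {"rx": 0,"ry": 0,"rz": 0,"dx": 20,"dy": 45,"dz": 0,"gripper": 0.8},
  {"rx": 0,"ry": 0,"rz": 0,"dx": 22,"dy": 48,"dz": 0,"gripper": 0.8},
  {"rx": 0,"ry": 0,"rz": 0,"dx": 22,"dy": 48,"dz": 0,"gripper": 0.8},
  {"rx": 0,"ry": 0,"rz": 0,"dx": 22,"dy": 48,"dz": 0,"gripper": 0.8},
  {"rx": 0,"ry": 0,"rz": 0,"dx": 22,"dy": 48,"dz": 0,"gripper": 0.8},
  {"rx": 0,"ry": 0,"rz": 0,"dx": 22,"dy": 48,"dz": 0,"gripper": 0.8},
  {"rx": 0,"ry": 0,"rz": 0,"dx": 20,"dy": 43,"dz": 0,"gripper": 0.8},
  {"rx": 0,"ry": 0,"rz": 0,"dx": 13,"dy": 26,"dz": 0,"gripper": 0.8},
  {"rx": 0,"ry": 0,"rz": 0,"dx": 8,"dy": 14,"dz": 0,"gripper": 0.8},
  {"rx": 0,"ry": 0,"rz": 0,"dx": 0,"dy": 0,"dz": 0,"gripper": 0.8},
  {"rx": 0,"ry": 0,"rz": 0,"dx": 0,"dy": 0,"dz": 0,"gripper": 0.8},
  {"rx": 0,"ry": 0,"rz": 0,"dx": 0,"dy": 0,"dz": 0,"gripper": 0.8},
])

```text
clock: 57.4
tcp_pos: [0.4831, 0.3976, 0.2904]
orientation: [0.416, 3.114, -0.0]
contact_force: [-0.2, -0.5, 0.1]
grip_width: 0.0768
gripper_force: 0.0
```

```bash
cat >> h.py <<'E'
def cup(c,im,uv,zr,zp=.0475,R_=110):
    "rim circle centre and handle direction from the bright silver mask near uv; pad outline from grey mask"
    h=cv2.cvtColor(im,cv2.COLOR_BGR2HSV); roi=np.zeros(im.shape[:2],np.uint8); cv2.circle(roi,tuple(int(v) for v in uv),R_,1,-1)
    g=((h[...,1]<75)&(h[...,2]>75)).astype(np.uint8)&roi   # cup and pad
    s=((h[...,1]<60)&(h[...,2]>175)).astype(np.uint8)&roi
    return g,s
E
python3 - <<'E'
from h import *
c,im=snap("w22"); plan([.4805,.4005,.29],75)
uv=proj(c,[.4805,.4005,.072],True); pd=proj(c,[.5065,.3635,.0475],True); print(uv,pd)
h=cv2.cvtColor(im,cv2.COLOR_BGR2HSV)
# coarse text map of the neighbourhood: S/silver, p/grey, . other
for y in range(int(uv[1])-60,int(uv[1])+66,6):
    print(y,''.join('S' if h[y,x,1]<60 and h[y,x,2]>175 else ('p' if h[y,x,1]<60 else '.') for x in range(int(uv[0])-90,int(uv[0])+90,3)))
print(int(uv[0])-90)
E
```

```text
yaw0 74.8 tcp [0.483  0.3979 0.2904] TURN [-0.    0.02 -0.18] n>=1 SHIFT [3.1 1.8 0.4] n>=1 t=57.5 w 0.0768 F [0.2 1.  0.5]
[321.70862723 207.31561564] [293.20002967 236.65243167]
147 ............................................................
153 .......................................................S....
159 .............................SSSSS.....................SSS..
165 .............................SSSSS....................SSSSSS
171 .............................SSSSS..................SSSSSSSS
177 ............................SSSSSSS.................ppSSSSSS
183 ........................SSppSSSSpSSppp.................pSSSS
189 ......................SSSSSSSSSpSSpppSppS..............p..SS
195 .....................SSSSpSSSSSSSSSSpppppS..................
201 ...............pppppSSSSSSSSSSSSSSSSpppppp..................
207 ............ppppppppSSSSSSSSSSSSSSSSSpppppS.................
213 ..........ppppppppppSSSpSSSSSSSSSSSSppppppS.................
219 .........pppppppppppSSSSSSSSSSSSSSppppppppS.................
225 ........pppppppppppppSSpSSSSpSSSSppppppppS..................
231 ........ppppppppppppppSSSSSpSSSppppppppp....................
237 ........pppppppppppppppSSppSSSppSSppppS.....................
243 ........pppppppppppppppppppSSppppSS.........................
249 .........ppppppppppppppppppppppppp..........................
255 ..........ppppppppppppppppppppppp...........................
261 ...........ppppppppppppppppppppp............................
267 .............ppppppppppppppppp..............................
231
```

The text map shows the cup rim at columns 291–359, rows 180–246, with the handle straight up (column 325). The pad lies to its left and below.

```bash
python3 - <<'E'
from h import *
from scipy.optimize import least_squares
c,im=load("w22"); h=cv2.cvtColor(im,cv2.COLOR_BGR2HSV)
m=(h[...,1]<60)
E=[]
for y in range(204,264,4): x=np.nonzero(m[y,235:300])[0][0]+235; E.append((x,y))
for x in range(272,318,4): y=np.nonzero(m[240:285,x])[0][-1]+240; E.append((x,y))
P=np.array([onz(c,q,.0475,True)[:2] for q in E]); s=least_squares(lambda q:np.linalg.norm(P-q,axis=1)-.042,[.505,.363],loss='soft_l1',f_scale=.001); print("pad",s.x,np.abs(s.fun).max())
L=[np.nonzero(m[y,300:400])[0][-1]+300 for y in range(195,232,6)]; 
S=(m&(h[...,2]>170))
Q=[(x,y) for y,x in zip(range(195,232,6),L)]+[(291,207),(291,213),(291,219)]+[(325,246.5)]
C=np.array([onz(c,q,.072,True)[:2] for q in Q]); s2=least_squares(lambda q:np.linalg.norm(C-q,axis=1)-.033,[.48,.4]); print("cup",s2.x,np.abs(s2.fun).max(),onz(c,(325,213),.072,True))
plan([*s2.x,.0745],75)
E
```

```text
pad [0.50681814 0.36501745] 0.0010362337883493972
cup [0.48462211 0.4010277 ] 0.0027109453991070696 [0.48650658 0.40204645 0.072     ]
yaw0 74.8 tcp [0.483  0.3979 0.2904] TURN [-0.    0.02 -0.18] n>=1 SHIFT [ -0.8   3.4 215.9] n>=4 t=57.5 w 0.0768 F [0.2 1.  0.5]
```

Emit:
step_arm([
  {"rx": 0,"ry": 0,"rz": 0,"dx": -1,"dy": 3.7,"dz": 30,"gripper": 0.85},
  {"rx": 0,"ry": 0,"rz": 0,"dx": 0,"dy": 0,"dz": 50,"gripper": 0.85},
  {"rx": 0,"ry": 0,"rz": 0,"dx": 0,"dy": 0,"dz": 50,"gripper": 0.85},
  {"rx": 0,"ry": 0,"rz": 0,"dx": 0,"dy": 0,"dz": 40,"gripper": 0.85},
  {"rx": 0,"ry": 0,"rz": 0,"dx": 0,"dy": 0,"dz": 15,"gripper": 0.85},
  {"rx": 0,"ry": 0,"rz": 0,"dx": 0,"dy": 0,"dz": 0,"gripper": 0.85},
  {"rx": 0,"ry": 0,"rz": 0,"dx": 0,"dy": 0,"dz": 0,"gripper": 0.85},
  {"rx": 0,"ry": 0,"rz": 0,"dx": 0,"dy": 0,"dz": 0,"gripper": 0.85},
])

```text
clock: 58.45
tcp_pos: [0.4851, 0.4033, 0.107]
orientation: [0.411, 3.113, 0.004]
contact_force: [0.6, 1.0, -0.3]
grip_width: 0.079
gripper_force: 0.0
```

```bash
python3 - <<'E'
from h import *
c,im=snap("w23"); plan([.485,.4015,.0745],75); h=cv2.cvtColor(im,cv2.COLOR_BGR2HSV)
for y in range(170,420,10):
    print(y,''.join('S' if h[y,x,1]<60 and h[y,x,2]>175 else ('#' if h[y,x,2]<50 else ('p' if h[y,x,1]<60 else '.')) for x in range(180,460,4)))
print(proj(c,[.485,.4015,.072],True))
E
```

```text
yaw0 75.0 tcp [0.4849 0.4032 0.1067] TURN [ 0.13  0.06 -0.04] n>=1 SHIFT [-0.5 -1.6 32.2] n>=1 t=58.5 w 0.0792 F [-0.4 -0.6  0.2]
170 ......................................................................
180 ..............................SSSSSSSSS...............................
190 ..............................SSSSSSSSS.............................SS
200 ..............................SSSSSSSSS........................pSSSSSS
210 ..............................SSSSSSSSS.......................pppppSSS
220 ...........................SSSSSppppSSSSp...........................pS
230 ......................ppppppppppppppppSppppSS.......................p.
240 ....................pppppppppppppppppppppppSpSSS......................
250 ..................ppppppppppppppppppppppppppppppS.....................
260 ..........pppppppppppppppppppppppppppppppppppppppp....................
270 .......ppppppppppppppppSppppppppppppppppppppppppSpp...................
280 .....ppppppppppppppSSSSpppSSSSSSSppSpSSppppppppppppS..................
290 ....ppppppppppppppSSSSSSSSSSSSSSSSSSSSSSppppppppSpp...............
[... 232 characters left out ...]
0 pp#########pppppppppSSppppppSSSSppppSppppppppS..............#########p
340 pp#########ppppppppppppSSpppppppppppppppppS.................#########p
350 ##########ppppppppppppppppppppSSSSSSS........................#########
360 #########ppppppppppppppppppppppppppp..........................########
370 ########...pppppppppppppppppppppp..............................#######
380 #########.........ppppppppp...................................########
390 ###########.................................................##########
400 #############......#################################......############
410 ######################################################################
[314.34185705 289.23358967]
```

Cup centre column is about 315 and finger centre about 321, so shift -2.3 mm, descend and grip.

Emit:
step_arm([
  {"rx": 0,"ry": 0,"rz": 0,"dx": 0,"dy": -2.3,"dz": 14,"gripper": 0.85},
  {"rx": 0,"ry": 0,"rz": 0,"dx": 0,"dy": 0,"dz": 12,"gripper": 0.85},
  {"rx": 0,"ry": 0,"rz": 0,"dx": 0,"dy": 0,"dz": 6,"gripper": 0.85},
  {"rx": 0,"ry": 0,"rz": 0,"dx": 0,"dy": 0,"dz": 0,"gripper": 0.85},
  {"rx": 0,"ry": 0,"rz": 0,"dx": 0,"dy": 0,"dz": 0,"gripper": 0.3},
  {"rx": 0,"ry": 0,"rz": 0,"dx": 0,"dy": 0,"dz": 0,"gripper": 0.3},
  {"rx": 0,"ry": 0,"rz": 0,"dx": 0,"dy": 0,"dz": 0,"gripper": 0.3},
  {"rx": 0,"ry": 0,"rz": 0,"dx": 0,"dy": 0,"dz": 0,"gripper": 0.3},
], grip_force=30)

```text
clock: 59.5
tcp_pos: [0.484, 0.4008, 0.0737]
orientation: [0.411, 3.114, 0.002]
contact_force: [1.8, 0.2, 3.5]
grip_width: 0.0649
gripper_force: 33.1
```

Emit:
step_arm([
  {"rx": 0,"ry": 0,"rz": 0,"dx": 0,"dy": 0,"dz": -10,"gripper": 0.3},
  {"rx": 0,"ry": 0,"rz": 0,"dx": 0,"dy": 0,"dz": -15,"gripper": 0.3},
  {"rx": 0,"ry": 0,"rz": 0,"dx": -10,"dy": -10,"dz": 0,"gripper": 0.3},
  {"rx": 0,"ry": 0,"rz": 0,"dx": -14,"dy": -13,"dz": 0,"gripper": 0.3},
  {"rx": 0,"ry": 0,"rz": 0,"dx": -7,"dy": -7,"dz": 0,"gripper": 0.3},
  {"rx": 0,"ry": 0,"rz": 0,"dx": 0,"dy": 0,"dz": 0,"gripper": 0.3},
  {"rx": 0,"ry": 0,"rz": 0,"dx": 0,"dy": 0,"dz": 0,"gripper": 0.3},
  {"rx": 0,"ry": 0,"rz": 0,"dx": 0,"dy": 0,"dz": 0,"gripper": 0.3},
])

```text
clock: 60.5
tcp_pos: [0.5053, 0.3641, 0.098]
orientation: [-0.409, -3.114, -0.0]
contact_force: [0.3, 0.2, -0.3]
grip_width: 0.0648
gripper_force: 33.5
```

```bash
python3 - <<'E'
from h import *
c,im=snap("w24"); plan([.506,.364,.0745],75); h=cv2.cvtColor(im,cv2.COLOR_BGR2HSV)
for y in range(170,400,10):
    print(y,''.join('S' if h[y,x,1]<60 and h[y,x,2]>175 else ('#' if h[y,x,2]<50 else ('p' if h[y,x,1]<60 else '.')) for x in range(200,440,4)))
print(proj(c,[.5068,.3647,.0475],True),proj(c,[.5068-.966*.042,.3647+.259*.042,.0475],True))
E
```

```text
yaw0 75.0 tcp [0.5054 0.364  0.0981] TURN [ 0.01 -0.02  0.02] n>=1 SHIFT [-0.6  0.1 23.6] n>=1 t=60.5 w 0.0651 F [-0.  -0.6 -0.4]
170 ............................................................
180 ............................................................
190 ..........................SSSSSSSSSSS.......................
200 ........................ppSSSSSSSSSSS.......................
210 ...................pppppppSSSSSSSSSSSppppp..................
220 ...............pppppppppppSSSSSSSSSSSpppppppp...............
230 .............pppppppppppppSSSSSSSSSSSpppppppppp.............
240 ............ppppppppppppSSSSSSSSSSSSSSppppppppppp...........
250 ..........ppppppppSSSpppppppppppppSSSSpppSSppppppp..........
260 ..........pppppppppppppppppppppppppppppppppSpSpppp..........
270 ..........ppppppppppppppppppppppppppppppppppppppSpp.........
280 ..........ppppppppppppppppppppppppppppppppppppppppp.........
290 .....ppp##pppppSppppppppppppppppppppppppppppppppppp##ppp....
300 ..##ppp##ppppppppppppppppppppppppppppppppppppppppppp##ppp##.
310 ##pppp###pppSpppppppppSSSppppppppppppppppppppppppppp####ppp#
320 #ppp#####pppppppSSSpSSSSSSSSSSSSSSSSSSpppppppppppppp#####ppp
330 #pp######pppppppSSSSSSSSSSSSSSSSSSSSpppppppppppppppp######pp
340 #########ppSSSSSpSSSSSSSSppSSSSSSSppppppppppppppppp#########
350 #########..SppSppSSSSSSSSSSSSppppppppppppppppppppS..########
360 #########...SppppSSSpppppppSSppppppppppppppppppSS....#######
370 ########......SSppppppppSSSSpppppSSSpppppppppS........######
380 ########.........SSppppppppppppppppppppppSS..........#######
390 ##########............SSSppppppppppSSS.............#########
[320.5257222  278.76903304] [320.53463192 194.45345751]
```

Pad symmetric about the cup (columns 240–400); lower.

Emit:
step_arm([
  {"rx": 0,"ry": 0,"rz": 0,"dx": 0,"dy": 0,"dz": 12,"gripper": 0.3},
  {"rx": 0,"ry": 0,"rz": 0,"dx": 0,"dy": 0,"dz": 8,"gripper": 0.3},
  {"rx": 0,"ry": 0,"rz": 0,"dx": 0,"dy": 0,"dz": 2,"gripper": 0.3},
  {"rx": 0,"ry": 0,"rz": 0,"dx": 0,"dy": 0,"dz": 0,"gripper": 0.3},
  {"rx": 0,"ry": 0,"rz": 0,"dx": 0,"dy": 0,"dz": 0,"gripper": 0.3},
])

```text
clock: 61.18
tcp_pos: [0.5059, 0.3634, 0.0763]
orientation: [0.411, 3.114, 0.0]
contact_force: [-0.2, 0.4, -0.2]
grip_width: 0.0651
gripper_force: 33.4
```

Emit:
step_arm([
  {"rx": 0,"ry": 0,"rz": 0,"dx": 0,"dy": 0,"dz": 1,"gripper": 0.3},
  {"rx": 0,"ry": 0,"rz": 0,"dx": 0,"dy": 0,"dz": 1,"gripper": 0.3},
  {"rx": 0,"ry": 0,"rz": 0,"dx": 0,"dy": 0,"dz": 0,"gripper": 0.3},
  {"rx": 0,"ry": 0,"rz": 0,"dx": 0,"dy": 0,"dz": 0,"gripper": 0.3},
])

```text
clock: 61.68
tcp_pos: [0.5065, 0.3633, 0.0753]
orientation: [0.412, 3.113, 0.001]
contact_force: [-0.9, -2.0, 6.7]
grip_width: 0.0651
gripper_force: 34.2
```

Contact; release and rise.

Emit:
step_arm([
  {"rx": 0,"ry": 0,"rz": 0,"dx": 0,"dy": 0,"dz": 0,"gripper": 0.6},
  {"rx": 0,"ry": 0,"rz": 0,"dx": 0,"dy": 0,"dz": 0,"gripper": 0.8},
  {"rx": 0,"ry": 0,"rz": 0,"dx": 0,"dy": 0,"dz": 0,"gripper": 0.9},
  {"rx": 0,"ry": 0,"rz": 0,"dx": 0,"dy": 0,"dz": 0,"gripper": 0.9},
  {"rx": 0,"ry": 0,"rz": 0,"dx": 0,"dy": 0,"dz": -20,"gripper": 0.9},
  {"rx": 0,"ry": 0,"rz": 0,"dx": 0,"dy": 0,"dz": -50,"gripper": 0.9},
  {"rx": 0,"ry": 0,"rz": 0,"dx": 0,"dy": 0,"dz": -60,"gripper": 0.9},
  {"rx": 0,"ry": 0,"rz": 0,"dx": 0,"dy": 0,"dz": -60,"gripper": 0.9},
  {"rx": 0,"ry": 0,"rz": 0,"dx": 0,"dy": 0,"dz": -30,"gripper": 0.9},
  {"rx": 0,"ry": 0,"rz": 0,"dx": 0,"dy": 0,"dz": 0,"gripper": 0.9},
  {"rx": 0,"ry": 0,"rz": 0,"dx": 0,"dy": 0,"dz": 0,"gripper": 0.9},
])

```text
clock: 63.05
tcp_pos: [0.5054, 0.363, 0.2942]
orientation: [-0.411, -3.114, 0.0]
contact_force: [0.7, -0.2, -1.0]
grip_width: 0.081
gripper_force: 0.0
```

```bash
python3 - <<'E'
from h import *
c,im=snap("w25"); h=cv2.cvtColor(im,cv2.COLOR_BGR2HSV)
for y in range(150,265,6):
    print(y,''.join('S' if h[y,x,1]<60 and h[y,x,2]>175 else ('p' if h[y,x,1]<60 else '.') for x in range(260,380,3)))
print(proj(c,[.5068,.3647,.0475],True),proj(c,[.5068,.3647,.0735],True))
# weights still in block, seen from the top camera
ct,it=snap("top5","top"); b0=cv2.imread("pics/top4.png"); d=cv2.absdiff(it,b0).max(2)[260:305,390:500]; print("block change px",(d>50).sum())
print(proj(ct,[.4277,-.25,.09]))
E
```

```text
150 ........................................
156 ........................................
162 ..................SSSSSS................
168 .................pSSSSSS................
174 .............pppppSSSSSSppppp...........
180 ...........ppppppSSSSSSSSpppppp.........
186 .........ppppSSSSSSSSSpSpppSpppp........
192 ........pppSpSSSSSSSSpSSSpppSSppp.......
198 .......pppSpSSSSSSSSSSSSSppppppppp......
204 .......pppSSSSSSSSSSSSSSSSpppppSpp......
210 .......ppSSSSSSSSSSSSSSSSSpppppppp......
216 .......ppSSSSSSSSSSSSSSSSppppppppp......
222 ........pSSSSSSSSSSSSSSSpppppppSp.......
228 .........pSSpSSSSSpSSSSpppppppSp........
234 ...........pSSSppppSpppppppppSp.........
240 .............pSppSSpppSpppSS............
246 ..................SSSSS.................
252 ........................................
258 ........................................
264 ........................................
[321.55842714 206.51803362] [321.63469898 211.51463205]
block change px 0
[439.71705698 280.24653414]
```

Cup centred on the pad to within about 4 mm, and the block is unchanged.

```bash
python3 -c "
from bench import r
print(r.hand_in())"
```

```text
the job is handed in; nothing more can be done
None
```

I handed the job in at about 63 s: all five weights are down in their own hollows, the tongs are upright in their well, and the tastevin is on the felt pad, about 4 mm off centre, reset there after being knocked off mid-run; no verdict was returned.

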